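# Make up the mill kit and the test-batch kit

### The job

Make up two kits from the stock lying on the worktop. On the tray with the upright spigot, seat the wide-flanged end cap and then the narrow-flanged end cap on top of it, both flange down with the spigot through their bores, and stand the bearing block on that tray's rubber pad, centred and lengthwise along the pad. On the other tray, stand the larger brass weight on the middle of the round pad and lay the test tile, face up, centred and lengthwise along the oblong pad; leave the smaller brass weight where it is, and let go of everything.

Things in the scene. Friction and masses are not known exactly. Their poses are not given: they have to be found in the camera images.
- mill_tray: Grey shallow tray with an upright steel spigot. Fixed, 230 (x) x 120 (y) mm; origin at centre of underside, z up. Floor top at z 6 mm, rim top at z 11 mm, 4 mm thick. Spigot at x -50, y 0 mm: 16 mm diameter, tip 56 mm above the floor, last 8 mm tapering to 8 mm. Black rubber pad for the bearing centred at x +55, y 0: 34 (x) x 86 (y) mm, top at z 7.5 mm.
- test_tray: Grey shallow tray without a spigot. Fixed, 230 (x) x 120 (y) mm; origin at centre of underside, z up. Floor top at z 6 mm, rim top at z 11 mm, 4 mm thick. Black rubber pads, tops at z 7.5 mm: a round one of 40 mm diameter at x -60, y 0 mm for the weight; an oblong one, 46 (x) x 81 (y) mm, centred at x +35, y 0 for the tile.
- wide_cap: Aluminium end cap: a flat round flange 70 mm across and 8 mm thick at the bottom, a round boss of 32 mm diameter on it (grip here), 34 mm high in all; a 21 mm bore right through. About 0.15 kg. Origin at the centre of the flange underside, z up through the boss. It starts flange down on the worktop.
- narrow_cap: Aluminium end cap: a flat round flange 50 mm across and 8 mm thick at the bottom, a round boss of 32 mm diameter on it (grip here), 34 mm high in all; a 21 mm bore right through. About 0.15 kg. Origin at the centre of the flange underside, z up through the boss. It starts flange down on the worktop.
- bearing: Dark steel pillow-block bearing: foot 28 (x) x 80 (y) mm, 10 mm high; above it a round-topped housing 26 mm thick along x (grip across this), 44 mm along y, 48 mm high overall plus a small grease nipple. About 0.25 kg. Origin at centre of underside, z up. It starts standing on its foot.
- big_weight: Larger brass knob weight: round body 26 mm diameter and 25 mm high, with an 18 mm knob above it, 36 mm high in all, about 0.1 kg. Origin at the centre of its underside, z up. It starts upright.
- small_weight: Smaller brass knob weight, 16 mm diameter and 28 mm high: not wanted, stays where it is. Origin at the centre of its underside, z up.
- test_tile: Cream glazed test tile, 75 mm along x by 40 mm along y, 7 to 8 mm thick, about 0.045 kg. Origin at the centre of its underside, z up out of the glazed face. It starts lying flat on the worktop, glazed face up.
Mind the look-alikes: they are no part of the job. What is shaped like the wide_cap but orange or purple is not meant.

How it is judged:
By the outcome, as a careful person would: the job done as asked, in the order asked, and still so for the second after the job is handed in, with the robot touching nothing.
It also fails if it takes over 131 s, if anything falls off the work surface, if the arm or the gripper's body presses on something with over 40 N, if the wrist force passes 120 N, or if a joint passes its speed limit or range.

### The arm

A 6-joint arm with a two-finger parallel gripper is mounted at the origin on a cart in front of the work surface, level with it; the furniture and walls round the work are solid. World frame = base frame: x ahead of the robot, y to its left, z up, the work surface at z = 0. Lengths are in m, angles in rad, forces in N, time in s.
With the tool pointing down it reaches from about 0.325 to 0.925 m from the base axis. Payload 3.1 kg.
Tool frame: the origin (TCP) lies at the very end of the fingers, on their centre line; the grasp point (between the pads) lies 19 mm behind it; z points along the fingers, y is the line along which they close (so a half turn about z gives the same grasp; the last joint's range is limited). The gripper opens to 85 mm and grips with 20 to 120 N. Pads are 22 mm wide; open, the fingers measure 114 mm over their backs; the gripper's body (76 mm by 85 mm) begins 54 mm behind the grasp point. The pads swing forward as they close: fully open they stand 13 mm farther back than shut.
Start: joints at [1.205, 0.217, 1.613, -0, 1.311, -0.112], TCP at [0.157, 0.605, 0.231] pointing down, gripper open.
Joint ranges: [-2.75, 2.75], [-0.78, 2.1], [0.31, 2.55], [-1.13, 4.27], [0.13, 2.63], [-2.58, 2.58]. Speed limits (rad/s): [2.79, 2.79, 3.14, 3.14, 3.14, 3.14].

### API

Orientations are given as [roll, pitch, yaw] about the fixed x, y, z axes, in that order (R = Rz(yaw) Ry(pitch) Rx(roll)).
In Python, from cell import ctrl gives the robot as it stands. The module is installed in compiled form; this text tells all that it offers.
- The arm moves only by the tool servo_tool, never from a script. Its argument "series" is a list that holds one entry, the list of rows, each a list of 7 numbers: the shift along the tool's x, y, z in units of 25 mm (1.0 is 25 mm), then the turn, a rotation vector about the tool's x, y, z in degrees, then the opening, from 0 (shut) to 1 (fully open). A call has 1 to 10 rows; each row is the pose to reach, as a shift and turn from the pose commanded when the call began, along the tool's axes at that moment; what a row does not reach only later rows make up. A row lasts 1/12 s, in which the tool goes at most 41.7 mm and 7.16 degrees, less where a joint would pass 70% of its speed; a pose out of reach is approached as far as the arm can. A call with a gripper value outside its range is refused whole. The fingers move at their own pace and stop on an object; "grip_force" is the grip in N (left out, the last holds). Time passes only in rows, so rows that repeat a pose let the fingers close. It gives the time, the measured TCP pose, the force, the opening and the grip force at its end, in the units of the state.
- ctrl.state(): the state, without advancing time (a new reading comes with each control period).
- ctrl.get_image(name): name is "scene" or "top" or "wrist"; returns the picture (480x640x3 uint8, red, green, blue); there is no depth.
- ctrl.get_calibration(name): a dict with "intrinsics" (3x3 intrinsics, pixels), "R" (3x3) and "t" (3): a world point X has camera coordinates R X + t. Camera axes: x right, y down, z forward; pixel columns grow to the right and rows downward; lengths in m; the calibration is good to about 2 mm. A picture is of the moment at which its call begins: read the wrist's pose just before it. get_calibration takes no time and is no camera call; for the wrist camera it gives the pose at the moment of the call.
- ctrl.sign_off(): hands the job in; it is judged then, once.
The state is a dict: "time": time; "joint_positions": joint angles; "joint_velocities": joint speeds; "joint_torque": joint torques, N m; "eef_pos": TCP position; "ee_rot": TCP orientation; "force": force on the tool from outside, world axes, zero at the start; "ft_torque": the same for the moment, N m; "opening": finger opening in m; "gripper_force": force on a finger pad.
Only numpy, scipy, OpenCV 4.12 (cv2) and the standard library are available. Lean on these libraries where they do the work, as an engineer would, in place of code of your own. Each camera call takes 0.05 s, during which the arm holds its last target. There are 200 camera calls.

## Working session

There is one attempt and no reset: what is moved stays moved. The work goes in short steps, Python scripts to look and compute and a tool call to move; the robot and the scene stay as the last step left them, time stands still between calls to the robot, and variables do not carry over. Pictures are saved under pics/ and viewed, at most 14 in all, crops included, and the job is handed in when it is done.

Besides the shell and the picture viewer there is one more tool, called after "Request:" by a JSON object that holds its "fn" and its "kwargs", one argument or row to a line. servo_tool: Moves the arm, as the interface text tells. Its arguments: {"type":"object","properties":{"series":{"type":"array","items":{"type":"array","items":{"type":"array","items":{"type":"number"}}}},"grip_force":{"type":"number"}},"required":["series"]}

```bash
mkdir -p pics; ls
python3 - <<'E'
from cell import ctrl
import cv2,numpy as np
for n in ("top","scene"):
    cv2.imwrite(f"pics/{n}0.png",ctrl.get_image(n)[:,:,::-1]); c=ctrl.get_calibration(n); print(n,c)
print(ctrl.state())
E
```

```text
pics
top {'intrinsics': array([[598.80462036,   0.        , 325.19831779],
       [  0.        , 598.80462036, 247.26199346],
       [  0.        ,   0.        ,   1.        ]]), 'R': array([[ 2.73949403e-04, -9.99927726e-01,  1.20195116e-02],
       [-9.81413451e-01, -2.57544383e-03, -1.91888002e-01],
       [ 1.91905089e-01, -1.17435427e-02, -9.81343225e-01]]), 't': array([-0.00765522,  0.48522269,  1.08152788])}
scene {'intrinsics': array([[450.44183529,   0.        , 316.94872089],
       [  0.        , 450.44183529, 235.59384151],
       [  0.        ,   0.        ,   1.        ]]), 'R': array([[ 0.74716184, -0.66424287,  0.02303463],
       [-0.31594238, -0.38544649, -0.86695525],
       [ 0.58474746,  0.64047827, -0.49785339]]), 't': array([-0.39034098,  0.18984425,  0.62746091])}
{'time': 0.1, 'joint_positions': array([ 1.20478715e+00,  2.17679183e-01,  1.61478275e+00, -3.35056958e-05,
        1.31129223e+00, -1.12205416e-01]), 'joint_velocities': array([-0.00166211, -0.0008023 , -0.00470413, -0.00123469, -0.002256  ,
       -0.00059688]), 'joint_torque': array([-6.65260413e-04, -3.98082125e+01, -3.04966307e+01, -2.24135556e-04,
        4.33270223e-03, -2.75084915e-07]), 'eef_pos': array([0.15665686, 0.60429024, 0.23009381]), 'ee_rot': array([-3.13944111e+00, -2.09862842e-04,  2.88779730e+00]), 'force': array([1.1125357 , 0.64706842, 0.5014312 ]), 'ft_torque': array([ 0.00177038,  0.01886519, -0.0069974 ]), 'gripper_force': 0.0, 'opening': 0.08519315766343595}
```

View pics/top0.png

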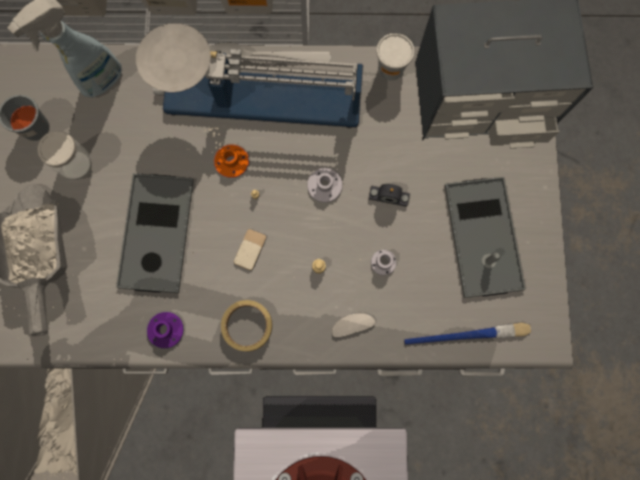

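View pics/scene0.png

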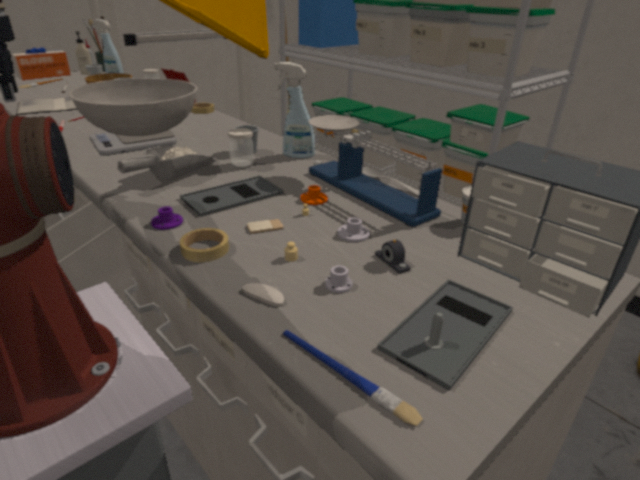

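The top view shows the mill tray at (483,238) and the test tray at (157,235). For wide_cap there are three candidates: silver (324,184), orange (232,160) and purple (165,330). The silver one fits, because it is aluminium and wider than the narrow cap at (384,262). The bearing is at (389,195), the big weight at (318,266), the small weight at (255,193) and the tile at (250,249). I'll confirm in a crop and get coarse positions.

```bash
cat > h.py <<'E'
import numpy as np, cv2
from cell import ctrl
def ray(px,z,c):
    px=np.atleast_2d(np.array(px,float)); K,R,t=c["intrinsics"],c["R"],np.array(c["t"])
    d=np.c_[px,np.ones(len(px))]@np.linalg.inv(K).T@R; C=-R.T@t
    return C+d*((z-C[2])/d[:,2])[:,None]
def proj(X,c):
    p=(np.atleast_2d(X)@c["R"].T+np.array(c["t"]))@c["intrinsics"].T
    return p[:,:2]/p[:,2:]
def snap(n,name):
    c=ctrl.get_calibration(n); im=ctrl.get_image(n)[:,:,::-1].copy(); cv2.imwrite(f"pics/{name}.png",im); return im,c
E
python3 - <<'E'
from h import *
im=cv2.imread("pics/top0.png"); c=ctrl.get_calibration("top")
for n,p,z in [("wide top",(324,180),.034),("wide fl",(324,186),.008),("narrow fl",(384,264),.008),("bearing",(389,192),.04),("bigw",(318,264),.036),("tile",(250,249),.008),("small",(255,192),.028),("spigot tip",(494,255),.062),("millpad",(479,209),.0075),("testround",(151,262),.0075),("testpad",(158,215),.0075)]:
    print(n,ray(p,z,c)[0].round(3))
print("mill corners",ray([(447,187),(504,180),(521,290),(466,297)],.011,c).round(3).tolist())
print("test corners",ray([(134,176),(192,180),(180,292),(119,288)],.011,c).round(3).tolist())
cv2.imwrite("pics/crop0.png",cv2.resize(im[135:300,215:425],(764,600),interpolation=cv2.INTER_CUBIC))
E
```

```text
wide top [ 0.621 -0.005  0.034]
wide fl [ 0.617 -0.005  0.008]
narrow fl [ 0.46  -0.122  0.008]
bearing [ 0.596 -0.13   0.04 ]
bigw [0.455 0.007 0.036]
tile [0.489 0.139 0.008]
small [0.598 0.13  0.028]
spigot tip [ 0.468 -0.321  0.062]
millpad [ 0.571 -0.312  0.008]
testround [0.463 0.33  0.008]
testpad [0.557 0.321 0.008]
mill corners [[0.615, -0.25, 0.011], [0.63, -0.364, 0.011], [0.409, -0.385, 0.011], [0.396, -0.278, 0.011]]
test corners [[0.635, 0.372, 0.011], [0.628, 0.257, 0.011], [0.404, 0.27, 0.011], [0.412, 0.387, 0.011]]
```

View pics/crop0.png

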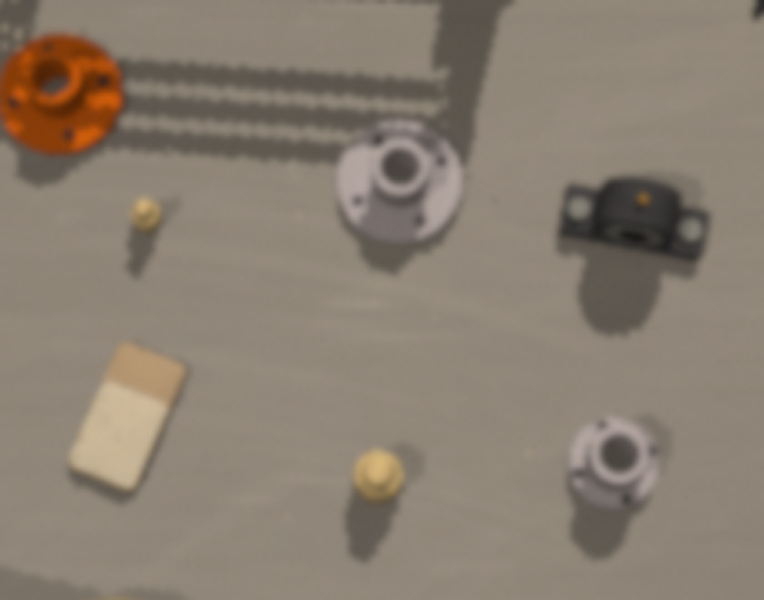

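The crop confirms it: silver wide cap at about (400,180), silver narrow cap at (614,460), bearing at (635,220), big weight at (378,472), small weight at (146,213) and tile at (128,417). The orange one is the decoy. Next is the wrist-camera geometry and the first move.

```bash
cat >> h.py <<'E'
from scipy.spatial.transform import Rotation as Ro
def plan(p,yaw_deg,cur=None):
    "shift in 25 mm units and turn (deg) in tool axes from measured pose to tool-down pose p,yaw"
    s=ctrl.state(); R0=Ro.from_euler("xyz",s["ee_rot"]); P0=s["eef_pos"]
    if cur is not None: P0=np.array(cur[0]); R0=Ro.from_euler("xyz",[180,0,cur[1]],degrees=True)
    best=None
    for k in (0,180):
        r=(R0.inv()*Ro.from_euler("xyz",[180,0,yaw_deg+k],degrees=True)).as_rotvec(degrees=True)
        if best is None or np.linalg.norm(r)<np.linalg.norm(best[0]): best=(r,yaw_deg+k)
    d=R0.inv().apply(np.array(p)-P0)
    print("shift",(d/.025).round(3),"mm",np.linalg.norm(d).round(3),"turn",best[0].round(2),"-> yaw",best[1])
E
python3 - <<'E'
from h import *
s=ctrl.state(); c=ctrl.get_calibration("wrist"); print(c["intrinsics"][0,0])
R=Ro.from_euler("xyz",s["ee_rot"]).as_matrix(); C=-c["R"].T@c["t"]
print("cam in tool",(R.T@(C-s["eef_pos"])).round(4)); print((c["R"]@R).round(3))
plan((.50,0.0,.27),180)
plan((.50,0.0,.27),90)
E
```

```text
357.8520958320676
cam in tool [ 0.0666  0.0006 -0.1428]
[[ 0.     1.     0.   ]
 [-0.966  0.    -0.26 ]
 [-0.26  -0.     0.966]]
shift [-19.362 -19.952  -1.557] mm 0.696 turn [ -0.12  -0.03 -14.54] -> yaw 180
shift [-19.362 -19.952  -1.557] mm 0.696 turn [-1.100e-01  7.000e-02  7.546e+01] -> yaw 90
```

Request:
{"fn": "servo_tool", "kwargs": {
  "series": [
    [[-19.4,-20,-1.6,0,0,-14.5,1],[-19.4,-20,-1.6,0,0,-14.5,1],[-19.4,-20,-1.6,0,0,-14.5,1],[-19.4,-20,-1.6,0,0,-14.5,1],[-19.4,-20,-1.6,0,0,-14.5,1],[-19.4,-20,-1.6,0,0,-14.5,1],[-19.4,-20,-1.6,0,0,-14.5,1],[-19.4,-20,-1.6,0,0,-14.5,1],[-19.4,-20,-1.6,0,0,-14.5,1],[-19.4,-20,-1.6,0,0,-14.5,1]]
  ]
}}

```text
time: 0.93
eef_pos: [0.3623, 0.2415, 0.255]
ee_rot: [-3.142, -0.0, 3.141]
force: [0.9, 0.4, 0.6]
opening: 0.0856
gripper_force: 0.0
```

```bash
python3 -c "
from h import *
s=ctrl.state();print(s['eef_pos'],s['ee_rot'],s['time']);plan((.50,0.0,.27),180)"
```

```text
[0.36232487 0.24151917 0.25498329] [-3.14157231e+00 -6.41377672e-05  3.14131446e+00] 0.9333
shift [-5.51  -9.659 -0.601] mm 0.278 turn [-0.   -0.   -0.02] -> yaw 180
```

Request:
{"fn": "servo_tool", "kwargs": {
  "series": [
    [[-5.5,-9.6,-0.6,0,0,0,1],[-5.5,-9.6,-0.6,0,0,0,1],[-5.5,-9.6,-0.6,0,0,0,1],[-5.5,-9.6,-0.6,0,0,0,1],[-5.5,-9.6,-0.6,0,0,0,1],[-5.5,-9.6,-0.6,0,0,0,1],[-5.5,-9.6,-0.6,0,0,0,1],[-5.5,-9.6,-0.6,0,0,0,1],[-5.5,-9.6,-0.6,0,0,0,1]]
  ]
}}

```text
time: 1.68
eef_pos: [0.4995, 0.0022, 0.2696]
ee_rot: [3.141, -0.002, 3.138]
force: [-0.7, 0.6, 0.2]
opening: 0.0853
gripper_force: 0.0
```

```bash
python3 -c "
from h import *
s=ctrl.state();print(s['eef_pos'],s['ee_rot'],s['time'])
im,c=snap('wrist','w1');print(np.abs(s['joint_velocities']).max())
for n,p in dict(wide=(.618,-.005,.034),nar=(.46,-.122,.034),bear=(.596,-.13,.04),bw=(.455,.007,.036),tile=(.489,.139,.008),spig=(.465,-.322,.062),mp=(.571,-.312,.0075),tr=(.463,.33,.0075),tp=(.557,.321,.0075)).items(): print(n,proj(p,c).round(0))"
```

```text
[0.49951095 0.00223179 0.26958664] [ 3.14091436e+00 -1.51713964e-03  3.13776133e+00] 1.6833
0.04409731532812926
wide [[311. 308.]]
nar [[197. 170.]]
bear [[200. 293.]]
bw [[321. 165.]]
tile [[438. 193.]]
spig [[-18. 178.]]
mp [[ 54. 263.]]
tr [[611. 169.]]
tp [[587. 250.]]
```

View pics/w1.png

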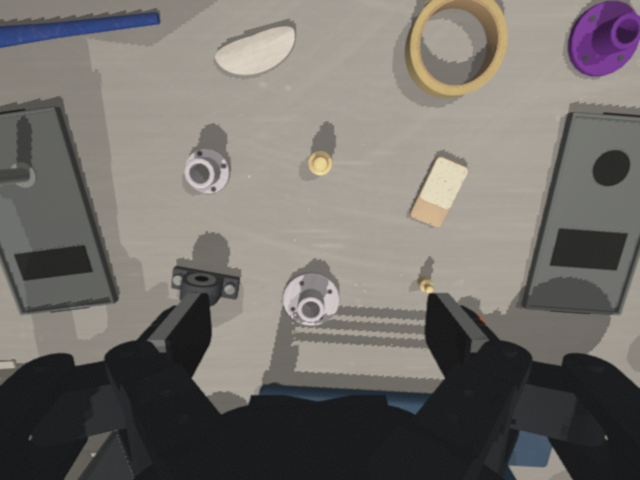

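The wrist view w1 shows narrow cap (206,171), big weight (320,163), tile (440,191), wide cap (311,300) and bearing (206,282), plus mill pad (54,262), test round pad (611,168) and oblong pad (589,249). Now measuring with colour masks.

```bash
cat >> h.py <<'E'
def blob(im,mask,seed,box=60):
    "largest contour of mask inside a box about seed"
    x,y=seed; m=np.zeros(im.shape[:2],np.uint8); s=np.s_[max(0,y-box):y+box,max(0,x-box):x+box]; m[s]=mask[s]*255
    cs,_=cv2.findContours(m,cv2.RETR_EXTERNAL,cv2.CHAIN_APPROX_NONE)
    return max(cs,key=cv2.contourArea)[:,0].astype(np.float32)
def circ(ct,z,c):
    P=ray(ct,z,c)[:,:2]; h=cv2.convexHull((P*1000).astype(np.float32)); (x,y),r=cv2.minEnclosingCircle(h)
    e=cv2.fitEllipse(h) if len(h)>5 else None
    return "encl",np.round((x,y,r),1),"ell",np.round(e[0],1),np.round(e[1],1)
def rect(ct,z,c):
    P=(ray(ct,z,c)[:,:2]*1000).astype(np.float32); (x,y),(w,h),a=cv2.minAreaRect(P)
    if w<h: w,h,a=h,w,a+90
    return np.round((x,y,w,h),1),"long axis deg",round((a+90)%180-90,1)
E
python3 - <<'E'
from h import *
im=cv2.imread("pics/w1.png"); c=ctrl.get_calibration("wrist")
b,g,r=[im[...,i].astype(int) for i in range(3)]; v=im.max(2)
for p in [(206,171),(230,130),(190,171),(300,290),(440,175),(430,212),(320,163),(360,230),(54,262),(30,225),(611,168),(620,220),(190,270)]: print(p,im[p[1],p[0]])
cap=(b-r>0)&(v>70)
print("wide",circ(blob(im,cap,(311,300),40),.008,c)); print("nar",circ(blob(im,cap,(206,171),35),.008,c))
print("bw",circ(blob(im,r-b>60,(320,163),25),.025,c))
print("tile",rect(blob(im,(r-b>35),(440,191),48),.0075,c))
dk=v<42
for n,s,bx in [("millpad",(54,262),45),("oblong",(589,249),42)]: print(n,rect(blob(im,dk,s,bx),.0075,c))
print("round",circ(blob(im,dk,(611,168),30),.0075,c))
E
```

```text
(206, 171) [80 85 88]
(230, 130) [149 159 164]
(190, 171) [109 108 113]
(300, 290) [171 170 178]
(440, 175) [189 216 224]
(430, 212) [145 181 210]
(320, 163) [153 214 231]
(360, 230) [151 162 166]
(54, 262) [36 37 38]
(30, 225) [95 99 97]
(611, 168) [42 43 43]
(620, 220) [108 113 111]
(190, 270) [51 49 50]Traceback (most recent call last):
  File "<stdin>", line 6, in <module>
  File "h.py", line 31, in circ
    return "encl",np.round((x,y,r),1),"ell",np.round(e[0],1),np.round(e[1],1)
                                                     ~^^^
TypeError: 'NoneType' object is not subscriptable
```

```bash
cat > m1.py <<'E'
from h import *
import pickle
im=cv2.imread("pics/w1.png"); c=ctrl.get_calibration("wrist")
pickle.dump(c,open("w1.pkl","wb"))
b,g,r=[im[...,i].astype(int) for i in range(3)]; v=im.max(2)
cap=(g-b<5)&(v>85)
print("wide",circ(blob(im,cap,(311,300),40),.008,c)); print("nar",circ(blob(im,cap,(206,171),35),.008,c))
print("bw",circ(blob(im,r-b>50,(320,163),25),.025,c))
print("tile",rect(blob(im,(r-b>24),(440,191),48),.0075,c))
dk=v<65
for n,s,bx in [("millpad",(54,262),45),("oblong",(589,249),42)]: print(n,rect(blob(im,dk,s,bx),.0075,c))
print("round",circ(blob(im,dk,(611,168),30),.0075,c))
ct=blob(im,v<60,(206,272),42); print("bearing img bbox",ct.min(0),ct.max(0))
E
python3 m1.py
python3 -c "
import cv2;im=cv2.imread('pics/w1.png');cv2.imwrite('pics/b1.png',cv2.resize(im[225:335,150:350],(800,440),interpolation=cv2.INTER_CUBIC))"
```

```text
wide ('encl', array([616.9,  -5.8,  37. ]), 'ell', array([617.4,  -4.6]), array([70.1, 73.4]))
nar ('encl', array([ 460.6, -119.2,   26.7]), 'ell', array([ 461.6, -118.5]), array([49.7, 53.1]))
bw ('encl', array([453.2,   6.5,  12.6]), 'ell', array([453.2,   6.4]), array([24.7, 25. ]))
tile (array([486.9, 140.8,  75.6,  41.3]), 'long axis deg', -21.8)
millpad (array([ 569.7, -310.8,   85.9,   33.7]), 'long axis deg', -82.5)
oblong (array([554.5, 323.3,  80.7,  45. ]), 'long axis deg', 85.6)
round ('encl', array([460.1, 330.8,  19.9]), 'ell', array([460.1, 330.8]), array([38.2, 39.6]))
bearing img bbox [176. 267.] [238. 313.]
```

View pics/b1.png

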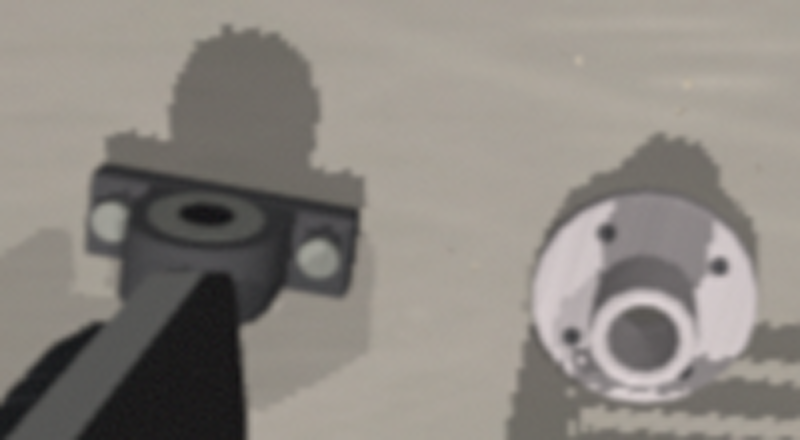

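The crop shows the wide cap's flange centred near (311,299) and its boss near (311,309). The bearing foot runs from about (176,267) to (239,277). The measured sizes agree with the given ones.

```bash
python3 -c "
from h import *
import pickle
c=pickle.load(open('w1.pkl','rb'))
print('boss',ray((310.75,309.5),.034,c),'flange',ray((311.2,299.4),.008,c))
# bearing foot front top edge (crop 107,168 ; 357,212) at z .010, and right-end back (350,295)
print(ray([(150+107/4,225+168/4),(150+357/4,225+212/4),(150+350/4,225+295/4)],.010,c))
s=ctrl.state();print(s['eef_pos'],s['ee_rot'])
plan((.618,-.005,.07),180);plan((.618,-.005,.010),180)"
```

```text
boss [[ 0.61854772 -0.00402567  0.034     ]] flange [[ 0.61779069 -0.00393559  0.008     ]]
[[ 0.57473165 -0.16340586  0.01      ]
 [ 0.58884922 -0.08995918  0.01      ]
 [ 0.61579464 -0.09366922  0.01      ]]
[0.4989631  0.00332181 0.26946362] [ 3.14068527e+00 -1.83441909e-03  3.13960938e+00]
shift [-4.777 -0.331  7.969] mm 0.232 turn [ 0.05 -0.11 -0.11] -> yaw 180
shift [-4.781 -0.333 10.369] mm 0.286 turn [ 0.05 -0.11 -0.11] -> yaw 180
```

Request:
{"fn": "servo_tool", "kwargs": {
  "series": [
    [[-4.78,-0.3,8,0,0,0,1],[-4.78,-0.3,8,0,0,0,1],[-4.78,-0.3,8,0,0,0,1],[-4.78,-0.3,8,0,0,0,1],[-4.78,-0.3,8,0,0,0,1],[-4.78,-0.3,8,0,0,0,0.7],[-4.78,-0.3,8,0,0,0,0.7],[-4.78,-0.3,8,0,0,0,0.7]]
  ]
}}

```text
time: 2.4
eef_pos: [0.6167, -0.0023, 0.0679]
ee_rot: [3.141, -0.006, -3.14]
force: [0.5, 0.0, 0.9]
opening: 0.0597
gripper_force: 0.0
```

```bash
python3 -c "
from h import *
s=ctrl.state();print(s['eef_pos'],s['ee_rot'],s['opening'])
im,c=snap('wrist','w2')
plan((.618,-.0045,.010),180)
for p in ((.618,-.0045,.034),(.618,-.0045,.008)): print(proj(p,c))
b,g,r=[im[...,i].astype(int) for i in range(3)]; v=im.max(2)
"
```

```text
[ 0.61672878 -0.0023039   0.06794435] [ 3.14062419 -0.00561698 -3.14023394] 0.05970341209033236
shift [-2.000e-03 -7.300e-02  2.405e+00] mm 0.06 turn [ 0.02 -0.09  0.06] -> yaw 180
[[312.07811456 275.91562523]]
[[312.70330853 260.43802477]]
```

View pics/w2.png

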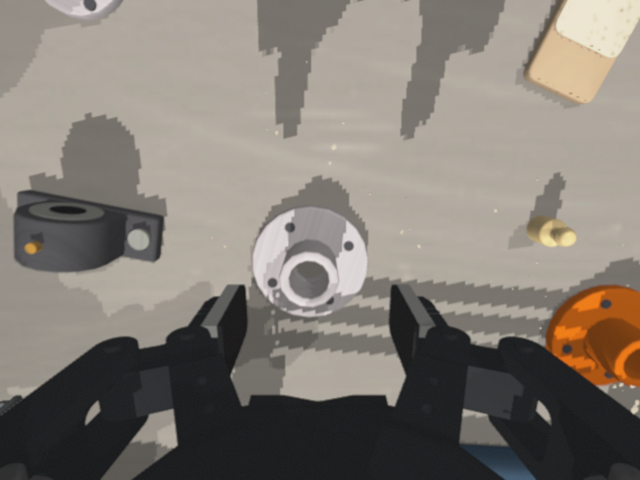

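The boss is centred at (309,278) between the pads, about 1.5 mm right of the prediction. Descending and gripping.

Request:
{"fn": "servo_tool", "kwargs": {
  "series": [
    [[-0.04,-0.13,1.2,0,0,0,0.65],[-0.04,-0.13,2.4,0,0,0,0.65],[-0.04,-0.13,2.4,0,0,0,0.65],[-0.04,-0.13,2.4,0,0,0,0.2],[-0.04,-0.13,2.4,0,0,0,0.2],[-0.04,-0.13,2.4,0,0,0,0.2],[-0.04,-0.13,2.4,0,0,0,0.2],[-0.04,-0.13,2.4,0,0,0,0.2],[-0.04,-0.13,2.4,0,0,0,0.2]]
  ],
  "grip_force": 40
}}

```text
time: 3.2
eef_pos: [0.622, -0.0075, 0.0132]
ee_rot: [-3.141, 0.004, 3.141]
force: [-2.3, 1.3, 7.2]
opening: 0.0313
gripper_force: 40.4
```

```bash
python3 -c "
from h import *
s=ctrl.state();print(s['eef_pos'],s['ee_rot'],s['opening'],s['gripper_force'])
plan((.618,-.005,.10),180);plan((.48,-.28,.17),180)"
```

```text
[ 0.62199319 -0.00751051  0.01318435] [-3.14142562  0.00388607  3.1408548 ] 0.031278239699458206 40.36971369758248
shift [ 0.146  0.1   -3.473] mm 0.087 turn [-0.01  0.22 -0.04] -> yaw 180
shift [  5.647 -10.905  -6.293] mm 0.345 turn [-0.01  0.22 -0.04] -> yaw 180
```

Request:
{"fn": "servo_tool", "kwargs": {
  "series": [
    [[0.1,0.1,-1.7,0,0,0,0.2],[0.1,0.1,-3.5,0,0,0,0.2],[5.3,-10.8,-5.5,0,0,0,0.2],[5.3,-10.8,-5.5,0,0,0,0.2],[5.3,-10.8,-5.5,0,0,0,0.2],[5.3,-10.8,-5.5,0,0,0,0.2],[5.3,-10.8,-5.5,0,0,0,0.2],[5.3,-10.8,-5.5,0,0,0,0.2],[5.3,-10.8,-5.5,0,0,0,0.2],[5.3,-10.8,-5.5,0,0,0,0.2]]
  ]
}}

```text
time: 4.03
eef_pos: [0.4858, -0.2826, 0.1499]
ee_rot: [-3.137, 0.002, 3.137]
force: [1.3, -0.9, -0.4]
opening: 0.0308
gripper_force: 40.4
```

Request:
{"fn": "servo_tool", "kwargs": {
  "series": [
    [[0,0,0,0,0,0,0.2],[0,0,0,0,0,0,0.2],[0,0,0,0,0,0,0.2]]
  ]
}}

```text
time: 4.28
eef_pos: [0.4873, -0.2766, 0.1475]
ee_rot: [3.141, -0.0, 3.141]
force: [-0.2, 0.5, -1.3]
opening: 0.0308
gripper_force: 40.4
```

```bash
python3 -c "
from h import *
s=ctrl.state();print(s['eef_pos'],s['ee_rot'],s['opening'],s['gripper_force'],s['force'])
im,c=snap('wrist','w3');import pickle;pickle.dump(c,open('w3.pkl','wb'))
s=ctrl.state();print(s['eef_pos'])
for p in ((.4656,-.3245,.062),(.4656,-.3245,.006),(.5697,-.3108,.0075)): print(proj(p,c))
"
```

```text
[ 0.48728429 -0.27658261  0.14753488] [ 3.14066570e+00 -5.05939811e-05  3.14083674e+00] 0.030843442455426938 40.38426758721471 [-0.2392722   0.49866251 -1.26752768]
[ 0.48739836 -0.27610696  0.14729822]
[[242.57305483 213.87695457]]
[[256.71390809 200.3707181 ]]
[[277.54006003 319.33127977]]
```

View pics/w3.png

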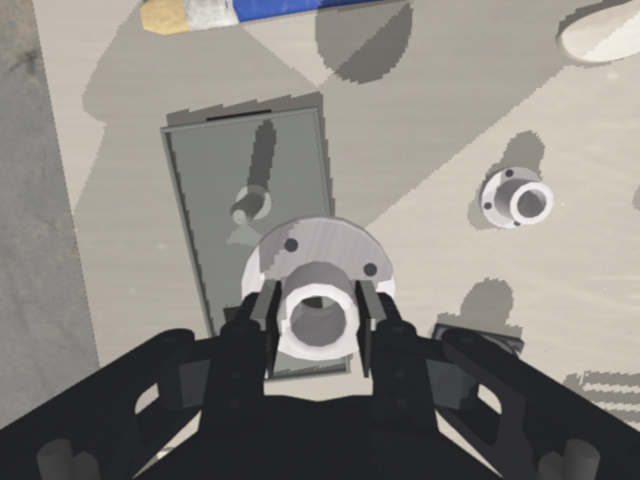

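w3 shows the wide cap held level with its boss ring at (319,322), the spigot tip at (240,215), and the narrow cap at (510,197).

```bash
cat > m3.py <<'E'
from h import *
import pickle
c=pickle.load(open('w3.pkl','rb')); im=cv2.imread("pics/w3.png"); v=im.max(2)
g=im[...,1].astype(int); b=im[...,0].astype(int)
# bright ring of boss
m=((v>205)&(g-b<8)); ct=blob(im,m,(319,322),42); h=cv2.convexHull(ct); print("ring",cv2.fitEllipse(h))
e=cv2.fitEllipse(h)[0]
for z in (.168,.171): print("ring world",ray(e,z,c))
print("flange ctr? rows 217..",ray([(319,217)],.145,c))
print("tip",ray([(240,215),(239.5,215.5)],.062,c),"base",ray((255,203),.006,c))
cv2.imwrite("pics/sp.png",cv2.resize(im[160:360,200:420],(660,600),interpolation=cv2.INTER_CUBIC))
print(ctrl.state()['eef_pos'])
E
python3 m3.py
```

```text
ring ((317.43878173828125, 324.0725402832031), (78.6456298828125, 91.45886993408203), 93.03331756591797)
ring world [[ 0.48724575 -0.27597394  0.168     ]]
ring world [[ 0.48561828 -0.27597263  0.171     ]]
flange ctr? rows 217.. [[ 0.45068495 -0.27528968  0.145     ]]
tip [[ 0.46633952 -0.32621083  0.062     ]
 [ 0.46666955 -0.32655432  0.062     ]] base [[ 0.4677193 -0.3259685  0.006    ]]
[ 0.48739836 -0.27610696  0.14729822]
```

View pics/sp.png

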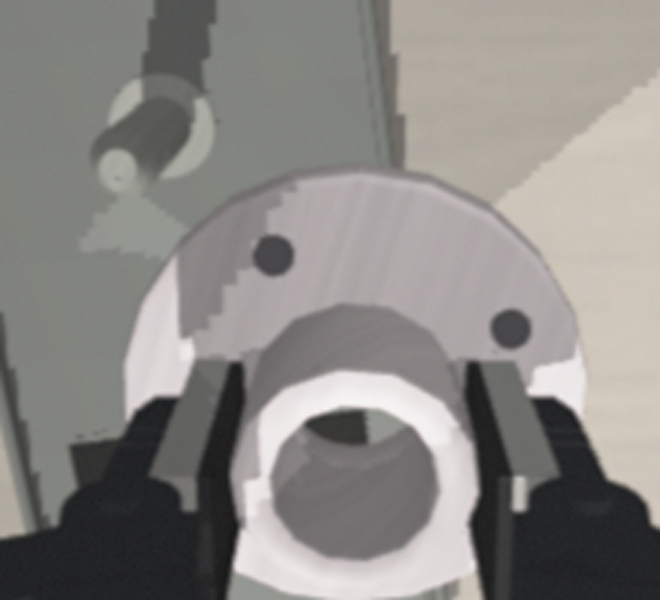

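Bore centre is about (318.5,321), which gives world (0.4855,-0.2757). The spigot tip at (239,217) and base at (253,202) both give about (0.4675,-0.3267). The shift is (-18,-51) mm, so I move over it and start down.

Request:
{"fn": "servo_tool", "kwargs": {
  "series": [
    [[0.72,-2.04,0,0,0,0,0.2],[0.72,-2.04,0,0,0,0,0.2],[0.72,-2.04,1,0,0,0,0.2],[0.72,-2.04,2,0,0,0,0.2],[0.72,-2.04,2.6,0,0,0,0.2],[0.72,-2.04,2.6,0,0,0,0.2],[0.72,-2.04,2.9,0,0,0,0.2],[0.72,-2.04,3.1,0,0,0,0.2],[0.72,-2.04,3.3,0,0,0,0.2],[0.72,-2.04,3.5,0,0,0,0.2]]
  ]
}}

```text
time: 5.17
eef_pos: [0.4702, -0.3288, 0.0609]
ee_rot: [-3.14, 0.002, 3.141]
force: [-0.5, 0.2, -1.8]
opening: 0.0311
gripper_force: 40.5
```

```bash
python3 -c "
from h import *
im,c=snap('wrist','w4'); s=ctrl.state();print(s['eef_pos'],s['ee_rot'],s['force'],s['ft_torque'])
cv2.imwrite('pics/w4c.png',cv2.resize(im[180:380,200:420],(660,600),interpolation=cv2.INTER_CUBIC))"
```

```text
[ 0.469367   -0.32819748  0.05962283] [-3.14155930e+00 -4.80847904e-05  3.14126944e+00] [ 0.3621927   0.19055018 -2.74018114] [ 0.01958222  0.03180865 -0.00958761]
```

View pics/w4c.png

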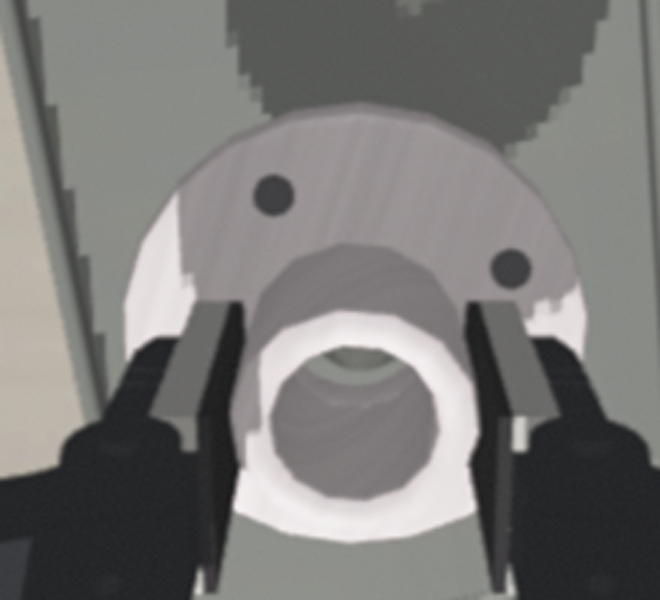

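w4 shows no contact force with the flange already below the tip height, so the spigot is in the bore. Continuing down.

Request:
{"fn": "servo_tool", "kwargs": {
  "series": [
    [[0,0,0.4,0,0,0,0.2],[0,0,0.8,0,0,0,0.2],[0,0,1.1,0,0,0,0.2],[0,0,1.35,0,0,0,0.2],[0,0,1.5,0,0,0,0.2],[0,0,1.55,0,0,0,0.2],[0,0,1.6,0,0,0,0.2]]
  ]
}}

```text
time: 5.8
eef_pos: [0.4692, -0.3284, 0.0198]
ee_rot: [3.141, -0.0, 3.141]
force: [-0.7, 0.1, -1.8]
opening: 0.0314
gripper_force: 40.5
```

```bash
python3 -c "
from h import *
s=ctrl.state();print(s['eef_pos'],s['ee_rot'],s['force'],s['ft_torque'])"
```

```text
[ 0.46920578 -0.32840425  0.01980134] [ 3.14137992e+00 -2.26923143e-04  3.14074352e+00] [-0.71890148  0.09067639 -1.84289951] [-0.00379829 -0.02649638 -0.01042897]
```

Steps of 1 mm until contact, then release.

Request:
{"fn": "servo_tool", "kwargs": {
  "series": [
    [[0,0,0.04,0,0,0,0.2],[0,0,0.08,0,0,0,0.2],[0,0,0.12,0,0,0,0.2],[0,0,0.12,0,0,0,0.2]]
  ]
}}

```text
time: 6.13
eef_pos: [0.4696, -0.3287, 0.0192]
ee_rot: [3.142, -0.0, 3.141]
force: [-3.5, 2.3, 7.3]
opening: 0.0309
gripper_force: 41.4
```

Request:
{"fn": "servo_tool", "kwargs": {
  "series": [
    [[0,0,0,0,0,0,0.65],[0,0,0,0,0,0,0.65],[0,0,0,0,0,0,0.65],[0,0,-1.6,0,0,0,0.65],[0,0,-3.2,0,0,0,0.65],[0,2,-4,0,0,0,0.65]]
  ]
}}

```text
time: 6.63
eef_pos: [0.4735, -0.2975, 0.1191]
ee_rot: [-3.13, 0.01, 3.137]
force: [2.4, -0.6, 2.2]
opening: 0.0558
gripper_force: 0.0
```

```bash
python3 -c "
from h import *
s=ctrl.state();print(s['eef_pos'],s['ee_rot'],s['opening'],s['force'])
im,c=snap('wrist','w5')
b,g,r=[im[...,i].astype(int) for i in range(3)]; v=im.max(2); cap=(g-b<6)&(v>95)
p=proj((.461,-.119,.008),c)[0]; print(p)
try: print(circ(blob(im,cap,tuple(p.astype(int)),60),.008,c))
except Exception as e: print(e)
plan((.461,-.1185,.06),180)"
```

```text
[ 0.47351579 -0.29746937  0.119139  ] [-3.13031571  0.01027078  3.13653108] 0.05584117702518063 [ 2.37326707 -0.62969073  2.23317537]
[567.19086294 217.28316585]
('encl', array([ 466.5, -110.2,   35.5]), 'ell', array([ 464.8, -111.4]), array([50.7, 72.4]))
shift [0.521 6.771 2.366] mm 0.18 turn [-0.11  0.51 -0.12] -> yaw 180
```

View pics/w5.png

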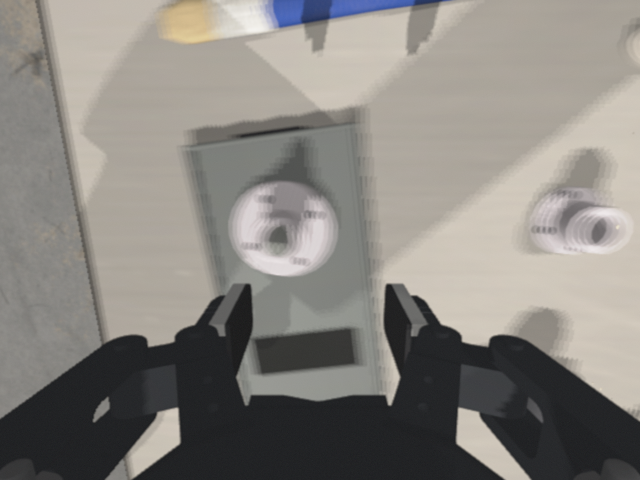

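w5 (blurred) shows the wide cap lying flat on the tray around the spigot at about (285,228). Moving to the narrow cap.

Request:
{"fn": "servo_tool", "kwargs": {
  "series": [
    [[0.34,6.38,1.9,0,0,0,0.65],[0.34,6.38,1.9,0,0,0,0.65],[0.34,6.38,1.9,0,0,0,0.65],[0.34,6.38,1.9,0,0,0,0.65],[0.34,6.38,1.9,0,0,0,0.65],[0.34,6.38,1.9,0,0,0,0.65],[0.34,6.38,1.9,0,0,0,0.65]]
  ]
}}

```text
time: 7.27
eef_pos: [0.4615, -0.1304, 0.0654]
ee_rot: [-3.141, 0.001, -3.141]
force: [-0.3, -0.2, -0.3]
opening: 0.056
gripper_force: 0.0
```

```bash
cat > near.py <<'E'
import sys
from h import *
# report: cap near TCP in wrist view
x,y=float(sys.argv[1]),float(sys.argv[2])
s=ctrl.state();print(s['eef_pos'],s['ee_rot'],s['opening'])
im,c=snap('wrist',sys.argv[3])
b,g,r=[im[...,i].astype(int) for i in range(3)]; v=im.max(2)
p=proj((x,y,.034),c)[0]; print("pred boss px",p,"flange px",proj((x,y,.008),c)[0])
cap=(g-b<6)&(v>95)
cs=blob(im,cap,tuple(proj((x,y,.012),c)[0].astype(int)),62); print("flange",circ(cs,.008,c))
plan((x,y,.010),180)
E
python3 near.py .461 -.1185 w6
```

```text
[ 0.4614763  -0.13042993  0.06542175] [-3.14068743e+00  9.70665880e-04 -3.14116770e+00] 0.055999355500500704
pred boss px [339.37110359 274.15898263] flange px [336.83077664 258.39787419]
flange ('encl', array([ 464.1, -122.4,   27.7]), 'ell', array([ 463.6, -121.5]), array([49. , 54.4]))
shift [0.045 0.514 2.234] mm 0.057 turn [-0.07  0.11 -0.05] -> yaw 180
```

```bash
cat > ring.py <<'E'
import sys
from h import *
im,c=snap('wrist',sys.argv[3]); z=float(sys.argv[4]); x,y=float(sys.argv[1]),float(sys.argv[2])
g=cv2.medianBlur(cv2.cvtColor(im,cv2.COLOR_BGR2GRAY),3)
f=np.linalg.norm(proj((x,y,z),c)-proj((x,y+.01,z),c))*100
for rr,n in ((.0105,"bore"),(.016,"boss")):
    R=rr*f; h=cv2.HoughCircles(g,cv2.HOUGH_GRADIENT,1,8,param1=80,param2=12,minRadius=int(R*.85),maxRadius=int(R*1.15)+1)
    p=proj((x,y,z),c)[0]
    if h is not None:
        k=[q for q in h[0] if np.linalg.norm(q[:2]-p)<25][:2]
        for q in k: print(n,q,"R exp",R.round(1),ray(q[:2],z,c)[0].round(4))
s=ctrl.state();print(s['eef_pos'])
E
python3 ring.py .462 -.120 w7 .034
```

```text
bore [334.5 277.5  19. ] R exp 20.2 [ 0.4636 -0.1218  0.034 ]
bore [337.5 257.5  21. ] R exp 20.2 [ 0.4526 -0.1204  0.034 ]
boss [335.5 275.5  28.6] R exp 30.8 [ 0.4625 -0.1213  0.034 ]
boss [334.5 266.5  29.9] R exp 30.8 [ 0.4575 -0.1219  0.034 ]
[ 0.4621416  -0.13168465  0.06604348]
```

Boss and bore fits agree on (0.463,-0.1215). Descending and gripping.

Request:
{"fn": "servo_tool", "kwargs": {
  "series": [
    [[-0.05,0.38,1,0,0,0,0.65],[-0.05,0.38,2.1,0,0,0,0.65],[-0.05,0.38,2.15,0,0,0,0.65],[-0.05,0.38,2.15,0,0,0,0.2],[-0.05,0.38,2.15,0,0,0,0.2],[-0.05,0.38,2.15,0,0,0,0.2],[-0.05,0.38,2.15,0,0,0,0.2],[-0.05,0.38,2.15,0,0,0,0.2]]
  ],
  "grip_force": 40
}}

```text
time: 8.03
eef_pos: [0.4631, -0.1213, 0.0125]
ee_rot: [-3.141, 0.002, 3.14]
force: [0.5, 0.4, 0.3]
opening: 0.0311
gripper_force: 39.9
```

Request:
{"fn": "servo_tool", "kwargs": {
  "series": [
    [[0,0,-1.5,0,0,0,0.2],[0,0,-3,0,0,0,0.2],[0,-3,-4.6,0,0,0,0.2],[0,-6.2,-5.4,0,0,0,0.2],[0,-6.2,-5.4,0,0,0,0.2],[0,-6.2,-5.4,0,0,0,0.2],[0,-6.2,-5.4,0,0,0,0.2],[0,-6.2,-5.4,0,0,0,0.2],[0,-6.2,-5.4,0,0,0,0.2]]
  ]
}}

```text
time: 8.78
eef_pos: [0.4616, -0.2753, 0.1463]
ee_rot: [3.141, -0.0, 3.14]
force: [-0.3, 1.1, -1.9]
opening: 0.031
gripper_force: 40.4
```

```bash
python3 -c "
from h import *
s=ctrl.state();print(s['eef_pos'],s['opening'],s['gripper_force'])
im,c=snap('wrist','w8');import pickle;pickle.dump(c,open('w8.pkl','wb'))
print(ctrl.state()['eef_pos'])
for p in ((.4675,-.3267,.062),(.4675,-.3267,.006),(.462,-.277,.17)): print(proj(p,c))
"
```

```text
[ 0.46155972 -0.27529793  0.14629225] 0.030955052454929233 40.415768679231405
[ 0.46125134 -0.2743493   0.14559989]
[[239.25506352 255.19466191]]
[[253.71602101 234.3436227 ]]
[[311.19889587 329.50953649]]
```

View pics/w8.png

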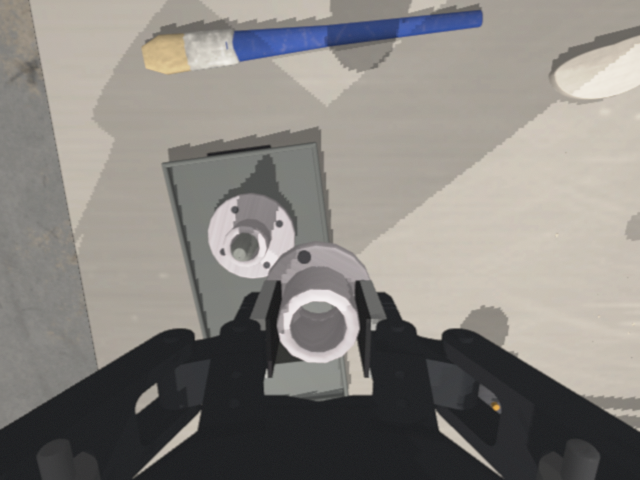

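w8 shows the wide cap seated at (252,235). The narrow cap is held level with its ring at (318,326), and the tip is expected near (239,255). Computing the shift.

Run:
```python
from h import *
import pickle
c=pickle.load(open('w8.pkl','rb')); im=cv2.imread("pics/w8.png"); g=cv2.medianBlur(cv2.cvtColor(im,cv2.COLOR_BGR2GRAY),3)
for (a,b,t) in ((22,32,"bore"),(38,46,"boss")):
    h=cv2.HoughCircles(g,cv2.HOUGH_GRADIENT,1,8,param1=80,param2=12,minRadius=a,maxRadius=b)
    for q in h[0]:
        if np.hypot(q[0]-318,q[1]-324)<15: print(t,q,ray(q[:2],.1675,c)[0].round(4))
print("front flange edge",ray((318,243),.1415,c)[0])
cap=(im[...,1].astype(int)-im[...,0]<6)&(im.max(2)>115)
h=cv2.HoughCircles(g,cv2.HOUGH_GRADIENT,1,8,param1=60,param2=12,minRadius=38,maxRadius=48)
for q in h[0]:
    if np.hypot(q[0]-252,q[1]-235)<15: print("wide flange",q,ray(q[:2],.014,c)[0].round(4))
h=cv2.HoughCircles(g,cv2.HOUGH_GRADIENT,1,4,param1=60,param2=8,minRadius=4,maxRadius=26)
for q in h[0]:
    if np.hypot(q[0]-243,q[1]-245)<15: print("inner",q,"z40",ray(q[:2],.04,c)[0].round(4),"z62",ray(q[:2],.062,c)[0].round(4))
cv2.imwrite("pics/sp8.png",cv2.resize(im[180:360,190:390],(667,600),interpolation=cv2.INTER_CUBIC))
```

```text
bore [318.5 320.5  31.4] [ 0.4597 -0.2743  0.1675]
bore [318.5 328.5  27.8] [ 0.463  -0.2743  0.1675]
bore [310.5 322.5  31.4] [ 0.4605 -0.2773  0.1675]
bore [329.5 323.5  30.2] [ 0.4609 -0.2702  0.1675]
bore [309.5 334.5  28. ] [ 0.4655 -0.2777  0.1675]
bore [310.5 313.5  24.5] [ 0.4568 -0.2773  0.1675]
boss [318.5 332.5  43.2] [ 0.4647 -0.2743  0.1675]
boss [318.5 316.5  45.4] [ 0.458  -0.2743  0.1675]
boss [318.5 324.5  38.8] [ 0.4613 -0.2743  0.1675]
front flange edge [ 0.43678498 -0.27439868  0.1415    ]
wide flange [250.5 235.5  42.9] [ 0.4664 -0.3278  0.014 ]
wide flange [254.5 226.5  43. ] [ 0.4591 -0.3243  0.014 ]
inner [248.5 240.5  22.1] z40 [ 0.4634 -0.3244  0.04  ] z62 [ 0.4574 -0.32    0.062 ]
inner [242.5 250.5  24.3] z40 [ 0.4709 -0.3292  0.04  ] z62 [ 0.4642 -0.3244  0.062 ]
inner [245.5 247.5  21. ] z40 [ 0.4687 -0.3269  0.04  ] z62 [ 0.4622 -0.3223  0.062 ]
inner [242.5 243.5  17.7] z40 [ 0.4656 -0.3289  0.04  ] z62 [ 0.4594 -0.3241  0.062 ]
inner [244.5 255.5  21. ] z40 [ 0.4747 -0.3279  0.04  ] z62 [ 0.4677 -0.3232  0.062 ]
inner [237.5 240.5  14.1] z40 [ 0.4634 
[... 808 characters left out ...]
298  0.062 ]
inner [229.5 241.5   9.6] z40 [ 0.4641 -0.3382  0.04  ] z62 [ 0.458  -0.3326  0.062 ]
inner [251.5 252.5   6. ] z40 [ 0.4725 -0.3227  0.04  ] z62 [ 0.4656 -0.3185  0.062 ]
inner [236.5 258.5  11. ] z40 [ 0.477  -0.3339  0.04  ] z62 [ 0.4698 -0.3287  0.062 ]
inner [246.5 233.5   8.2] z40 [ 0.4582 -0.3256  0.04  ] z62 [ 0.4526 -0.3211  0.062 ]
inner [254.5 236.5   7.1] z40 [ 0.4604 -0.32    0.04  ] z62 [ 0.4547 -0.3159  0.062 ]
inner [236.5 251.5   7.1] z40 [ 0.4717 -0.3336  0.04  ] z62 [ 0.4649 -0.3284  0.062 ]
inner [229.5 245.5   6. ] z40 [ 0.4671 -0.3384  0.04  ] z62 [ 0.4608 -0.3327  0.062 ]
inner [253.5 240.5   4.4] z40 [ 0.4634 -0.3208  0.04  ] z62 [ 0.4574 -0.3167  0.062 ]
```

View pics/sp8.png

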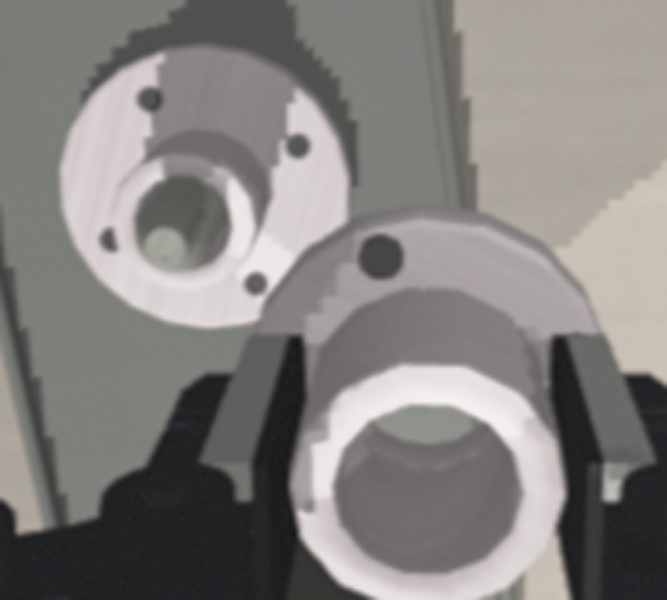

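In the crop the spigot tip is at (165,245), which gives world (0.467,-0.3266), and the held bore is at (428,486), which gives (0.4618,-0.2743). The shift is (+5,-52) mm.

Request:
{"fn": "servo_tool", "kwargs": {
  "series": [
    [[-0.2,-2.09,0,0,0,0,0.2],[-0.2,-2.09,0,0,0,0,0.2],[-0.2,-2.09,1,0,0,0,0.2],[-0.2,-2.09,2,0,0,0,0.2],[-0.2,-2.09,2.5,0,0,0,0.2],[-0.2,-2.09,2.7,0,0,0,0.2],[-0.2,-2.09,2.9,0,0,0,0.2],[-0.2,-2.09,3.1,0,0,0,0.2],[-0.2,-2.09,3.3,0,0,0,0.2],[-0.2,-2.09,3.4,0,0,0,0.2]]
  ]
}}

```text
time: 9.67
eef_pos: [0.4675, -0.3281, 0.0618]
ee_rot: [-3.141, 0.001, 3.141]
force: [0.1, 0.4, -1.0]
opening: 0.031
gripper_force: 40.6
```

Request:
{"fn": "servo_tool", "kwargs": {
  "series": [
    [[0,0,0.08,0,0,0,0.2],[0,0,0.16,0,0,0,0.2],[0,0,0.24,0,0,0,0.2],[0,0,0.24,0,0,0,0.2]]
  ]
}}

```text
time: 10.0
eef_pos: [0.4669, -0.3279, 0.0553]
ee_rot: [3.142, -0.0, 3.141]
force: [-0.2, 0.3, -1.3]
opening: 0.0307
gripper_force: 40.6
```

Request:
{"fn": "servo_tool", "kwargs": {
  "series": [
    [[0,0,0.04,0,0,0,0.2],[0,0,0.08,0,0,0,0.2],[0,0,0.12,0,0,0,0.2],[0,0,0.12,0,0,0,0.2]]
  ]
}}

```text
time: 10.33
eef_pos: [0.4671, -0.3281, 0.0526]
ee_rot: [-3.141, 0.0, 3.141]
force: [-1.0, -0.0, -0.6]
opening: 0.0312
gripper_force: 40.7
```

Request:
{"fn": "servo_tool", "kwargs": {
  "series": [
    [[0,0,0.03,0,0,0,0.2],[0,0,0.06,0,0,0,0.2],[0,0,0.06,0,0,0,0.2]]
  ]
}}

```text
time: 10.58
eef_pos: [0.4672, -0.3281, 0.0525]
ee_rot: [3.141, -0.0, 3.141]
force: [-3.1, 2.5, 7.9]
opening: 0.0309
gripper_force: 41.4
```

Seated. Releasing, rising, and heading to the bearing with the yaw turned by about 101°.

Request:
{"fn": "servo_tool", "kwargs": {
  "series": [
    [[0,0,0,0,0,0,0.65],[0,0,0,0,0,0,0.65],[0,0,0,0,0,0,0.65],[0,0,-1.5,0,0,0,0.65],[0,0,-3,0,0,0,0.65],[-5.1,7.95,-3.6,0,0,35,0.65],[-5.1,7.95,-3.6,0,0,35,0.65],[-5.1,7.95,-3.6,0,0,35,0.65],[-5.1,7.95,-3.6,0,0,35,0.65],[-5.1,7.95,-3.6,0,0,35,0.65]]
  ]
}}

```text
time: 11.42
eef_pos: [0.5723, -0.1641, 0.1383]
ee_rot: [3.142, 0.0, 2.554]
force: [0.4, -0.4, 0.6]
opening: 0.0554
gripper_force: 0.0
```

```bash
python3 -c "
from h import *
s=ctrl.state();print(s['eef_pos'],s['ee_rot'],s['opening'])
plan((.5955,-.1293,.14),79.1)"
```

```text
[ 0.57233833 -0.16411629  0.1382617 ] [3.14154302e+00 3.89373995e-04 2.55360962e+00] 0.055437004989242235
shift [ 0.002  1.673 -0.069] mm 0.042 turn [2.000e-02 2.000e-02 6.721e+01] -> yaw 79.1
```

Request:
{"fn": "servo_tool", "kwargs": {
  "series": [
    [[0,1.67,-0.1,0,0,67.2,0.65],[0,1.67,-0.1,0,0,67.2,0.65],[0,1.67,-0.1,0,0,67.2,0.65],[0,1.67,-0.1,0,0,67.2,0.65],[0,1.67,-0.1,0,0,67.2,0.65],[0,1.67,-0.1,0,0,67.2,0.65],[0,1.67,-0.1,0,0,67.2,0.65],[0,1.67,-0.1,0,0,67.2,0.65],[0,1.67,-0.1,0,0,67.2,0.65],[0,1.67,-0.1,0,0,67.2,0.65]]
  ]
}}

```text
time: 12.25
eef_pos: [0.5945, -0.1306, 0.1403]
ee_rot: [-3.141, -0.0, 1.382]
force: [-0.4, 0.6, -0.2]
opening: 0.0554
gripper_force: 0.0
```

Request:
{"fn": "servo_tool", "kwargs": {
  "series": [
    [[0,0,0,0,0,0,0.65],[0,0,0,0,0,0,0.65]]
  ]
}}

```text
time: 12.42
eef_pos: [0.5945, -0.1306, 0.1403]
ee_rot: [-3.141, -0.0, 1.389]
force: [0.0, 0.6, 1.0]
opening: 0.0552
gripper_force: 0.0
```

Run:
```python
from h import *
import pickle
s=ctrl.state();print(s['eef_pos'],s['ee_rot'])
im,c=snap('wrist','w9');pickle.dump(c,open('w9.pkl','wb'))
u=Ro.from_euler('z',-10.9,degrees=True)
for q in ((0,0,.048),(14,40,.01),(-14,40,.01),(-14,-40,.01),(14,-40,.01)):
    P=np.array([.5955,-.1293,0])+u.apply([q[0]/1000,q[1]/1000,0])+[0,0,q[2]]; print(q,proj(P,c).round(1))
o=im.copy()
cv2.imwrite('pics/w9c.png',cv2.resize(im[140:380,170:470],(750,600),interpolation=cv2.INTER_CUBIC))
```

```text
[ 0.5944763  -0.13061769  0.14034438] [-3.14124857e+00 -5.06007936e-05  1.38870512e+00]
(0, 0, 0.048) [[320.3 240.7]]
(14, 40, 0.01) [[339.1 176.4]]
(-14, 40, 0.01) [[302.1 176.1]]
(-14, -40, 0.01) [[302.4 275.5]]
(14, -40, 0.01) [[336.8 275.8]]
```

View pics/w9c.png

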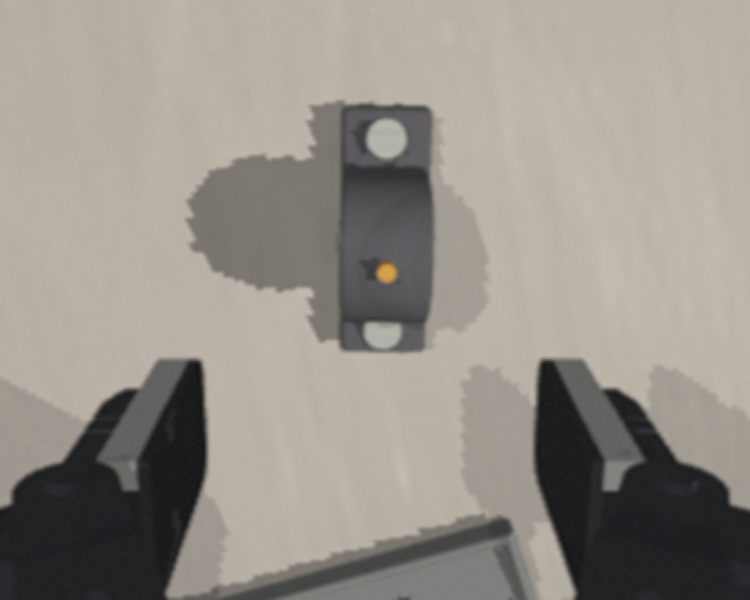

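The crop shows the bearing aligned with the tool, foot corners at (342,107), (432,107), (340,351) and (425,351), and the nipple at (386,272).

Run:
```python
from h import *
import pickle
c=pickle.load(open('w9.pkl','rb'))
q=np.array([(342,107),(432,107),(425,351),(340,351)])/2.5+[170,140]
P=ray(q,.010,c)[:,:2]; ce=P.mean(0); print((P*1000).round(1),ce)
e=(P[0]+P[1]-P[2]-P[3])/2; print("len",np.linalg.norm(e),"w",np.linalg.norm(P[1]-P[0]),"ang",np.degrees(np.arctan2(e[1],e[0])))
print(ctrl.state()['eef_pos'])
plan((*ce,.016),79.4)
```

```text
[[ 591.9  -93. ]
 [ 618.7  -97.9]
 [ 603.6 -175.7]
 [ 576.3 -170.7]] [ 0.59761613 -0.13430992]
len 0.07924435629832097 w 0.02731704783583742 ang 78.79934951107298
[ 0.5944792  -0.13061193  0.14040292]
shift [-0.123  0.152  4.976] mm 0.124 turn [-0.02 -0.    0.16] -> yaw 79.4
```

Request:
{"fn": "servo_tool", "kwargs": {
  "series": [
    [[-0.12,0.15,1.6,0,0,0.5,0.65],[-0.12,0.15,3.2,0,0,0.5,0.65],[-0.12,0.15,4.6,0,0,0.5,0.65],[-0.12,0.15,4.97,0,0,0.5,0.65],[-0.12,0.15,4.97,0,0,0.5,0.1],[-0.12,0.15,4.97,0,0,0.5,0.1],[-0.12,0.15,4.97,0,0,0.5,0.1],[-0.12,0.15,4.97,0,0,0.5,0.1],[-0.12,0.15,4.97,0,0,0.5,0.1],[-0.12,0.15,4.97,0,0,0.5,0.1]]
  ],
  "grip_force": 50
}}

```text
time: 13.3
eef_pos: [0.5991, -0.1347, 0.0184]
ee_rot: [3.138, 0.0, 1.379]
force: [-0.5, 0.0, 1.7]
opening: 0.0251
gripper_force: 52.7
```

```bash
python3 -c "
from h import *
s=ctrl.state();print(s['eef_pos'],s['ee_rot'],s['opening'],s['gripper_force'],s['force'])
plan((.5705,-.27,.13),97.5)"
```

```text
[ 0.59914479 -0.1347404   0.0183951 ] [3.13821901e+00 4.84070449e-04 1.37854297e+00] 0.025088599201447806 52.68030881881714 [-5.36970309e-01  5.14284967e-04  1.65559310e+00]
shift [-5.532 -0.076 -4.462] mm 0.178 turn [  0.19   0.06 -18.52] -> yaw 97.5
```

```bash
python3 -c "
from h import *
plan((.565,-.375,.15),97.5)"
```

```text
shift [-9.697  0.513 -5.258] mm 0.276 turn [  0.19   0.06 -18.52] -> yaw 97.5
```

Request:
{"fn": "servo_tool", "kwargs": {
  "series": [
    [[0,0,-1.5,0,0,0,0.1],[0,0,-3,0,0,0,0.1],[-9.7,0.5,-5.3,0,0,-18.5,0.1],[-9.7,0.5,-5.3,0,0,-18.5,0.1],[-9.7,0.5,-5.3,0,0,-18.5,0.1],[-9.7,0.5,-5.3,0,0,-18.5,0.1],[-9.7,0.5,-5.3,0,0,-18.5,0.1],[-9.7,0.5,-5.3,0,0,-18.5,0.1],[-9.7,0.5,-5.3,0,0,-18.5,0.1],[-9.7,0.5,-5.3,0,0,-18.5,0.1]]
  ]
}}

```text
time: 14.13
eef_pos: [0.5634, -0.3783, 0.1508]
ee_rot: [3.139, 0.003, 1.697]
force: [-0.2, 0.7, -2.4]
opening: 0.0255
gripper_force: 52.2
```

Request:
{"fn": "servo_tool", "kwargs": {
  "series": [
    [[0,0,0,0,0,0,0.1],[0,0,0,0,0,0,0.1],[0,0,0,0,0,0,0.1]]
  ]
}}

```text
time: 14.38
eef_pos: [0.5635, -0.3726, 0.148]
ee_rot: [-3.14, -0.002, 1.703]
force: [-0.4, 0.8, -2.2]
opening: 0.0253
gripper_force: 52.2
```

Run:
```python
from h import *
import pickle
s=ctrl.state();print(s['eef_pos'],s['ee_rot'],s['opening'],s['gripper_force'])
im,c=snap('wrist','w10');pickle.dump(c,open('w10.pkl','wb'))
p=proj((.5697,-.3108,.0075),c)[0].astype(int);print(p)
v=im.max(2); ct=blob(im,v<62,tuple(p),75); print(rect(ct,.0075,c),"img",ct.min(0),ct.max(0))
```

```text
[ 0.56349665 -0.372639    0.14796959] [-3.14035085e+00 -1.78807607e-03  1.70312207e+00] 0.025336123343225058 52.163861989974976
[337 150]
(array([ 571.4, -318.8,   69.7,   31.5]), 'long axis deg', -82.4) img [318. 114.] [358. 206.]
```

View pics/w10.png

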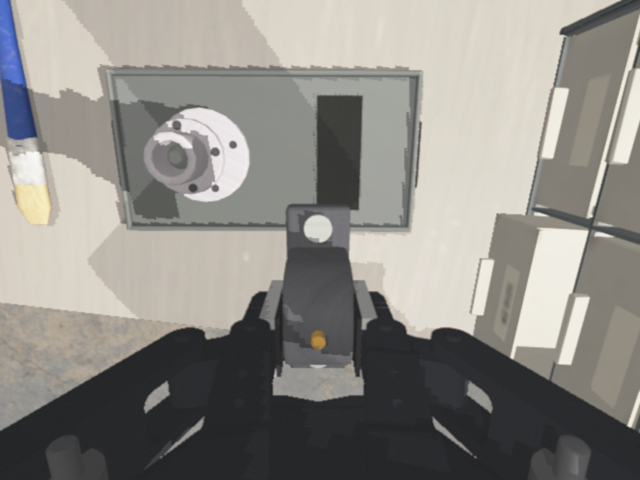

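w10 shows both caps stacked on the spigot at about (185,157), the pad at columns 317–362 and rows 95–209, and the held bearing aligned with its foot end at row 206, columns 287–350. That uses up my picture views; the rest is numeric.

Run:
```python
from h import *
import pickle
c=pickle.load(open('w10.pkl','rb')); im=cv2.imread('pics/w10.png'); v=im.max(2)
print(v[150,305:375:3]); print(v[85:215:5,340])
for th in (70,78,85):
    ct=blob(im,v<th,(340,145),58); print(th,rect(ct,.0075,c),ct.min(0),ct.max(0))
print("corners",(ray([(317,95),(362,97),(358,209),(318,206)],.0075,c)*1000).round(1)[:,:2].tolist())
z=.148-.018+.010
E1=ray([(287.5,206),(350,206)],z,c); print("foot end",(E1*1000).round(1))
m=E1.mean(0)[:2]; u=np.array([np.cos(np.radians(97.6)),np.sin(np.radians(97.6))]); print("bearing ctr",m-u*.040,"tcp",ctrl.state()['eef_pos'])
```

```text
[144 142 143 139  76  55  55  56  54  58  56  58  55  56  65  63  62  63
  67 157 164 166 164 165]
[165 166 108  62  62  63  63  64  63  63  64  64  60  55  55  57  57  56
  56  54  57  55  57  58  69 114]
70 (array([ 570.1, -311. ,   79.2,   32.4]), 'long axis deg', -82.6) [317.  96.] [360. 202.]
78 (array([ 570.2, -310.9,   79.1,   32.8]), 'long axis deg', -82.5) [317.  96.] [361. 202.]
85 (array([ 570.3, -310.9,   79.1,   33. ]), 'long axis deg', -82.5) [317.  96.] [361. 202.]
corners [[548.7, -273.2], [581.9, -270.1], [592.5, -353.6], [560.4, -355.4]]
foot end [[ 544.8 -334.3  140. ]
 [ 571.2 -330.8  140. ]]
bearing ctr [ 0.56328262 -0.37223178] tcp [ 0.56362813 -0.37273079  0.14809138]
```

Near views give the pad centre at (571,-313.5) mm, consistent with the spigot, and the bearing centre at (563.3,-372.2) mm. Shift is tool x +2.29, y +0.61, then down.

Request:
{"fn": "servo_tool", "kwargs": {
  "series": [
    [[2.29,0.61,0,0,0,0,0.1],[2.29,0.61,0,0,0,0,0.1],[2.29,0.61,1.5,0,0,0,0.1],[2.29,0.61,3,0,0,0,0.1],[2.29,0.61,4.2,0,0,0,0.1],[2.29,0.61,4.6,0,0,0,0.1],[2.29,0.61,4.7,0,0,0,0.1],[2.29,0.61,4.74,0,0,0,0.1],[2.29,0.61,4.78,0,0,0,0.1],[2.29,0.61,4.78,0,0,0,0.1]]
  ]
}}

```text
time: 15.27
eef_pos: [0.5733, -0.3173, 0.0323]
ee_rot: [3.138, 0.003, 1.701]
force: [-0.1, -0.3, -2.0]
opening: 0.0253
gripper_force: 52.1
```

Request:
{"fn": "servo_tool", "kwargs": {
  "series": [
    [[0,0,0.04,0,0,0,0.1],[0,0,0.08,0,0,0,0.1],[0,0,0.08,0,0,0,0.1]]
  ]
}}

```text
time: 15.52
eef_pos: [0.5717, -0.3164, 0.0284]
ee_rot: [3.14, 0.001, 1.701]
force: [-0.6, 0.5, -2.5]
opening: 0.0252
gripper_force: 52.1
```

Request:
{"fn": "servo_tool", "kwargs": {
  "series": [
    [[0,0,0,0,0,0,0.1],[0,0,0,0,0,0,0.1]]
  ]
}}

```text
time: 15.68
eef_pos: [0.5713, -0.3161, 0.0277]
ee_rot: [3.141, 0.0, 1.701]
force: [0.1, 0.9, -2.3]
opening: 0.0251
gripper_force: 52.1
```

Run:
```python
from h import *
s=ctrl.state();print(s['eef_pos'],s['ee_rot'],s['force'])
im,c=snap('wrist','w11')
print(ctrl.get_calibration('wrist')['t']-c['t'])
g=im.max(2)
ce=np.array([.571,-.3135]);u=np.array([-.1305,.9914]);w=np.array([.9914,.1305])
# column profile along long axis at foot/pad far end (+y end)
for off in (-.008,0,.008):
    P=[np.r_[ce+w*off+u*d,.0075] for d in np.arange(.030,.056,.001)]
    q=proj(P,c); print([int(g[int(round(y)),int(round(x))]) for x,y in q])
print(proj(np.r_[ce+u*.04,.02],c),proj(np.r_[ce+u*.043,.0075],c))
P=[np.r_[ce+u*.037+w*d,.0075] for d in np.arange(-.024,.025,.001)]
print([int(g[int(round(y)),int(round(x))]) for x,y in proj(P,c)])
```

```text
[ 0.57134087 -0.31606862  0.02768509] [3.14136598e+00 2.03981288e-04 1.70118204e+00] [ 0.12456036  0.85386143 -2.34124318]
[ 4.60823885e-05  4.32844886e-05 -1.01878973e-07]
[72, 72, 102, 107, 101, 88, 65, 48, 40, 42, 43, 48, 59, 83, 143, 149, 147, 148, 148, 147, 148, 148, 151, 160, 149, 146]
[202, 195, 119, 105, 100, 89, 63, 49, 41, 42, 44, 46, 63, 115, 134, 164, 169, 170, 169, 169, 169, 169, 169, 169, 170, 150]
[111, 111, 111, 112, 108, 105, 70, 55, 51, 62, 65, 66, 65, 115, 171, 169, 169, 168, 170, 169, 169, 169, 171, 171, 163, 148]
[[319.09881069 201.12203863]] [[319.04473632 190.18471999]]
[95, 95, 95, 95, 96, 95, 95, 69, 43, 42, 45, 49, 49, 49, 47, 47, 48, 50, 48, 49, 46, 47, 48, 49, 49, 46, 48, 47, 51, 51, 52, 55, 55, 56, 63, 67, 66, 66, 65, 64, 64, 145, 170, 169, 170, 168, 169, 168, 169]
```

The pad edges match the estimate, but the bearing sits about 2.7 mm short along the pad. Correcting by +0.11 in tool x, then lowering to contact.

Request:
{"fn": "servo_tool", "kwargs": {
  "series": [
    [[0.11,0,0,0,0,0,0.1],[0.11,0,0,0,0,0,0.1],[0.11,0,0.04,0,0,0,0.1],[0.11,0,0.08,0,0,0,0.1],[0.11,0,0.08,0,0,0,0.1],[0.11,0,0.08,0,0,0,0.1]]
  ]
}}

```text
time: 16.23
eef_pos: [0.5711, -0.3132, 0.026]
ee_rot: [3.141, -0.0, 1.701]
force: [-1.3, 2.2, 1.9]
opening: 0.025
gripper_force: 52.6
```

Request:
{"fn": "servo_tool", "kwargs": {
  "series": [
    [[0,0,0.03,0,0,0,0.1],[0,0,0.03,0,0,0,0.65],[0,0,0.03,0,0,0,0.65],[0,0,0.03,0,0,0,0.65],[0,0,-1.5,0,0,0,0.65],[0,0,-3,0,0,0,0.65],[0,0,-4.2,0,0,0,0.65],[0,0,-4.2,0,0,0,0.65],[0,0,-4.2,0,0,0,0.65]]
  ]
}}

```text
time: 16.98
eef_pos: [0.5731, -0.3148, 0.134]
ee_rot: [3.136, 0.005, 1.701]
force: [0.6, -0.2, -1.1]
opening: 0.0556
gripper_force: 0.0
```

Run:
```python
from h import *
im,c=snap('wrist','w12'); s=ctrl.state();print(s['eef_pos'],s['ee_rot'])
g=im.max(2)
ce=np.array([.571,-.3135]);u=np.array([-.1305,.9914]);w=np.array([.9914,.1305])
P=[np.r_[ce+u*d,.0075] for d in np.arange(.030,.050,.001)]; print([int(g[int(round(y)),int(round(x))]) for x,y in proj(P,c)])
ct=blob(im,g<85,tuple(proj(np.r_[ce,.02],c)[0].astype(int)),75); print(rect(ct,.0075,c))
plan((.453,-.008,.10),97.5)
```

```text
[ 0.57142343 -0.31362724  0.13126479] [3.14014692e+00 1.42281503e-03 1.70133335e+00]
[202, 197, 195, 196, 202, 201, 190, 112, 101, 85, 67, 52, 41, 59, 86, 136, 145, 146, 146, 147, 146]
(array([ 549.7, -314.4,   85.3,   73.7]), 'long axis deg', -85.0)
shift [12.739 -3.107  1.228] mm 0.329 turn [ 0.08  0.08 -0.02] -> yaw 97.5
```

The bearing is down with its foot end at about 40 mm from the pad centre and the pad edge at about 43.5 mm. On to the weight.

Request:
{"fn": "servo_tool", "kwargs": {
  "series": [
    [[12.7,-3.1,0.5,0,0,0,0.65],[12.7,-3.1,0.5,0,0,0,0.65],[12.7,-3.1,0.5,0,0,0,0.65],[12.7,-3.1,0.5,0,0,0,0.65],[12.7,-3.1,0.5,0,0,0,0.65],[12.7,-3.1,0.5,0,0,0,0.65],[12.7,-3.1,0.5,0,0,0,0.65],[12.7,-3.1,0.5,0,0,0,0.65],[12.7,-3.1,1.2,0,0,0,0.65],[12.7,-3.1,1.2,0,0,0,0.65]]
  ]
}}

```text
time: 17.87
eef_pos: [0.4477, -0.0061, 0.0959]
ee_rot: [-3.132, -0.003, 1.705]
force: [-1.0, -0.1, 0.1]
opening: 0.0558
gripper_force: 0.0
```

Request:
{"fn": "servo_tool", "kwargs": {
  "series": [
    [[0,0,0,0,0,0,0.65],[0,0,0,0,0,0,0.65],[0,0,0,0,0,0,0.65]]
  ]
}}

```text
time: 18.12
eef_pos: [0.4534, -0.0095, 0.1006]
ee_rot: [3.141, 0.0, 1.7]
force: [-0.2, -0.3, 0.4]
opening: 0.0554
gripper_force: 0.0
```

```bash
cat > wt.py <<'E'
from h import *
import sys
s=ctrl.state();print(s['eef_pos'],s['ee_rot'],s['opening'])
im,c=snap('wrist',sys.argv[1])
b,g,r=[im[...,i].astype(int) for i in range(3)]
p=proj((.453,.0065,.025),c)[0].astype(int); print(p)
ct=blob(im,r-b>45,tuple(p),50)
print("img",ct.min(0),ct.max(0)); print("z25",circ(ct,.025,c)); print("z0",circ(ct,.0,c))
E
python3 wt.py w13
```

```text
[ 0.4534253  -0.00946457  0.10062316] [3.14138174e+00 2.23934145e-04 1.69971577e+00] 0.05544336660512196
[321 226]
img [304. 205.] [343. 246.]
z25 ('encl', array([453.8,   6.8,  13.5]), 'ell', array([454.2,   6.8]), array([25. , 26.9]))
z0 ('encl', array([454.8,   1. ,  15. ]), 'ell', array([455.3,   1. ]), array([27.9, 30. ]))
```

```bash
python3 -c "
from h import *
plan((.454,.0068,.004),97.5)"
```

```text
shift [0.647 0.096 3.875] mm 0.098 turn [ 0.04  0.02 -0.12] -> yaw 97.5
```

Request:
{"fn": "servo_tool", "kwargs": {
  "series": [
    [[0.65,0.1,0.5,0,0,0,0.65],[0.65,0.1,2,0,0,0,0.65],[0.65,0.1,3.4,0,0,0,0.65],[0.65,0.1,3.85,0,0,0,0.65],[0.65,0.1,3.85,0,0,0,0.1],[0.65,0.1,3.85,0,0,0,0.1],[0.65,0.1,3.85,0,0,0,0.1],[0.65,0.1,3.85,0,0,0,0.1],[0.65,0.1,3.85,0,0,0,0.1],[0.65,0.1,3.85,0,0,0,0.1]]
  ],
  "grip_force": 30
}}

```text
time: 19.0
eef_pos: [0.4543, 0.0077, 0.0053]
ee_rot: [3.139, 0.001, 1.701]
force: [0.5, 0.7, -1.6]
opening: 0.0239
gripper_force: 29.4
```

```bash
python3 -c "
from h import *
s=ctrl.state();print(s['eef_pos'],s['ee_rot'],s['opening'],s['gripper_force'],s['force'])
plan((.46,.27,.12),97.5)"
```

```text
[0.45425006 0.00772144 0.00533497] [3.13918663e+00 6.72109238e-04 1.70118200e+00] 0.023851977707047854 29.445929846042418 [ 0.54308114  0.65016696 -1.60195965]
shift [10.369  1.603 -4.59 ] mm 0.286 turn [ 0.14  0.04 -0.03] -> yaw 97.5
```

Request:
{"fn": "servo_tool", "kwargs": {
  "series": [
    [[0,0,-1.5,0,0,0,0.1],[0,0,-3,0,0,0,0.1],[10.3,1.6,-4.6,0,0,0,0.1],[10.3,1.6,-4.6,0,0,0,0.1],[10.3,1.6,-4.6,0,0,0,0.1],[10.3,1.6,-4.6,0,0,0,0.1],[10.3,1.6,-4.6,0,0,0,0.1],[10.3,1.6,-4.6,0,0,0,0.1],[10.3,1.6,-4.6,0,0,0,0.1],[10.3,1.6,-4.6,0,0,0,0.1]]
  ]
}}

```text
time: 19.83
eef_pos: [0.4601, 0.2721, 0.121]
ee_rot: [3.138, -0.002, 1.706]
force: [0.3, -1.4, -1.0]
opening: 0.0238
gripper_force: 29.9
```

Request:
{"fn": "servo_tool", "kwargs": {
  "series": [
    [[0,0,0,0,0,0,0.1],[0,0,0,0,0,0,0.1],[0,0,0,0,0,0,0.1],[0,0,0,0,0,0,0.1]]
  ]
}}

```text
time: 20.17
eef_pos: [0.459, 0.2668, 0.1186]
ee_rot: [-3.14, 0.001, 1.699]
force: [0.5, -0.0, -1.3]
opening: 0.0241
gripper_force: 29.9
```

```bash
cat > rp.py <<'E'
from h import *
import sys
s=ctrl.state();print(s['eef_pos'],s['ee_rot'],s['opening'],s['gripper_force'])
im,c=snap('wrist',sys.argv[1]); v=im.max(2)
b,g,r=[im[...,i].astype(int) for i in range(3)]
p=proj((.4601,.3308,.0075),c)[0].astype(int); print("pad px",p)
for th in (62,72): ct=blob(im,v<th,tuple(p),55); print(th,ct.min(0),ct.max(0),circ(ct,.0075,c))
p=proj((.5545,.3233,.0075),c)[0].astype(int); print("oblong px",p)
if 0<p[0]<640: ct=blob(im,v<70,tuple(p),110); print(ct.min(0),ct.max(0),rect(ct,.0075,c))
t=s['eef_pos']; q=proj(t+[0,0,.02],c)[0].astype(int)
ct=blob(im,r-b>45,tuple(q),60); print("held",ct.min(0),ct.max(0),circ(ct,t[2]-.005+.025,c),circ(ct,t[2]-.005+.036,c))
E
python3 rp.py w14
```

```text
[0.45901792 0.2668351  0.11864287] [-3.14034755e+00  5.89886455e-04  1.69923913e+00] 0.02410722859769051 29.9345927892864
pad px [332 147]
62 [308. 120.] [362. 176.] ('encl', array([462. , 329.9,  18.9]), 'ell', array([462. , 329.9]), array([37.3, 37.7]))
72 [308. 120.] [362. 176.] ('encl', array([461.9, 329.9,  19.2]), 'ell', array([461.9, 329.9]), array([37.9, 38.2]))
oblong px [464 175]
[421. 112.] [516. 237.] (array([556.4, 322.4,  79.6,  44.9]), 'long axis deg', 85.6)
held [286. 276.] [351. 382.] ('encl', array([455.8, 262.6,  23.8]), 'ell', array([459.9, 255.6]), array([27.7, 63.2])) ('encl', array([455.3, 268.9,  21.7]), 'ell', array([459.1, 262.4]), array([25.1, 58.3]))
```

Round pad centre is (461.9,329.9) mm. Placing the weight.

Request:
{"fn": "servo_tool", "kwargs": {
  "series": [
    [[2.5,0.45,0,0,0,0,0.1],[2.5,0.45,0.5,0,0,0,0.1],[2.5,0.45,2,0,0,0,0.1],[2.5,0.45,3.3,0,0,0,0.1],[2.5,0.45,3.9,0,0,0,0.1],[2.5,0.45,4.1,0,0,0,0.1],[2.5,0.45,4.1,0,0,0,0.1],[2.5,0.45,4.1,0,0,0,0.1]]
  ]
}}

```text
time: 20.88
eef_pos: [0.4634, 0.3318, 0.0174]
ee_rot: [3.14, -0.001, 1.7]
force: [0.4, 1.1, -0.5]
opening: 0.024
gripper_force: 29.9
```

Request:
{"fn": "servo_tool", "kwargs": {
  "series": [
    [[0,0,0.04,0,0,0,0.1],[0,0,0.08,0,0,0,0.1],[0,0,0.12,0,0,0,0.1],[0,0,0.12,0,0,0,0.1]]
  ]
}}

```text
time: 21.22
eef_pos: [0.4629, 0.3321, 0.0145]
ee_rot: [3.14, -0.001, 1.701]
force: [0.4, 0.7, -1.4]
opening: 0.0238
gripper_force: 29.9
```

Request:
{"fn": "servo_tool", "kwargs": {
  "series": [
    [[-0.06,-0.05,0,0,0,0,0.1],[-0.06,-0.05,0.03,0,0,0,0.1],[-0.06,-0.05,0.06,0,0,0,0.1],[-0.06,-0.05,0.06,0,0,0,0.1]]
  ]
}}

```text
time: 21.55
eef_pos: [0.4613, 0.3301, 0.0127]
ee_rot: [-3.141, 0.0, 1.701]
force: [-2.2, -1.8, 4.3]
opening: 0.0239
gripper_force: 30.4
```

Request:
{"fn": "servo_tool", "kwargs": {
  "series": [
    [[0,0,0.03,0,0,0,0.1],[0,0,0.03,0,0,0,0.1]]
  ]
}}

```text
time: 21.72
eef_pos: [0.4613, 0.3302, 0.0127]
ee_rot: [-3.141, 0.001, 1.702]
force: [-2.9, -2.5, 8.8]
opening: 0.0237
gripper_force: 30.9
```

Request:
{"fn": "servo_tool", "kwargs": {
  "series": [
    [[0,0,-0.03,0,0,0,0.1],[0,0,-0.03,0,0,0,0.35],[0,0,-0.03,0,0,0,0.5],[0,0,-0.03,0,0,0,0.65],[0,0,-0.03,0,0,0,0.65],[0,0,-1.2,0,0,0,0.65],[0,0,-2.7,0,0,0,0.65],[0,0,-4.2,0,0,0,0.65],[0,0,-4.2,0,0,0,0.65],[0,0,-4.2,0,0,0,0.65]]
  ]
}}

```text
time: 22.55
eef_pos: [0.4639, 0.3317, 0.12]
ee_rot: [3.135, -0.003, 1.701]
force: [-0.2, 0.7, -0.9]
opening: 0.0556
gripper_force: 0.0
```

Run:
```python
from h import *
s=ctrl.state();print(s['eef_pos'],s['opening'])
im,c=snap('wrist','w15'); v=im.max(2); b,g,r=[im[...,i].astype(int) for i in range(3)]
p=proj((.4615,.33,.0325),c)[0].astype(int)
ct=blob(im,r-b>45,tuple(p),50); print("weight",circ(ct,.0325,c))
p=proj((.4615,.33,.0075),c)[0].astype(int)
ct=blob(im,(v<72)|(r-b>45),tuple(p),60); print("pad+w",circ(ct,.0075,c))
plan((.487,.10,.14),158.2)
```

```text
[0.46386929 0.33168618 0.11996711] 0.05559723262216126
weight ('encl', array([460.4, 331. ,  14.6]), 'ell', array([460.4, 330.8]), array([26. , 29.1]))
pad+w ('encl', array([461.6, 328.4,  20.7]), 'ell', array([461.1, 328.8]), array([38. , 41.1]))
shift [-9.275 -0.206 -0.909] mm 0.233 turn [ 1.400e-01  2.000e-02 -6.072e+01] -> yaw 158.2
```

The weight stands within about 1.5 mm of the pad centre. Now the tile.

```bash
python3 -c "
from h import *
plan((.490,.139,.14),158.2)"
```

```text
shift [-7.744  0.116 -0.907] mm 0.195 turn [ 1.400e-01  2.000e-02 -6.072e+01] -> yaw 158.2
```

Request:
{"fn": "servo_tool", "kwargs": {
  "series": [
    [[-7.7,0.1,-0.9,0,0,-60.7,0.65],[-7.7,0.1,-0.9,0,0,-60.7,0.65],[-7.7,0.1,-0.9,0,0,-60.7,0.65],[-7.7,0.1,-0.9,0,0,-60.7,0.65],[-7.7,0.1,-0.9,0,0,-60.7,0.65],[-7.7,0.1,-0.9,0,0,-60.7,0.65],[-7.7,0.1,-0.9,0,0,-60.7,0.65],[-7.7,0.1,-0.9,0,0,-60.7,0.65],[-7.7,0.1,-0.9,0,0,-60.7,0.65],[-7.7,0.1,-0.9,0,0,-60.7,0.65]]
  ]
}}

```text
time: 23.43
eef_pos: [0.487, 0.1391, 0.1364]
ee_rot: [-3.139, -0.004, 2.762]
force: [-0.3, 1.1, -0.4]
opening: 0.0553
gripper_force: 0.0
```

Request:
{"fn": "servo_tool", "kwargs": {
  "series": [
    [[0,0,0,0,0,0,0.65],[0,0,0,0,0,0,0.65],[0,0,0,0,0,0,0.65]]
  ]
}}

```text
time: 23.68
eef_pos: [0.4882, 0.1397, 0.1381]
ee_rot: [-3.141, -0.001, 2.759]
force: [0.2, -0.6, 0.0]
opening: 0.0555
gripper_force: 0.0
```

```bash
cat > ti.py <<'E'
from h import *
import sys
s=ctrl.state();print(s['eef_pos'],s['ee_rot'],s['opening'],s['gripper_force'])
im,c=snap('wrist',sys.argv[1]); b,g,r=[im[...,i].astype(int) for i in range(3)]
p=proj((.487,.141,.0075),c)[0].astype(int); print(p)
for th in (24,30): ct=blob(im,r-b>th,tuple(p),75); print(ct.min(0),ct.max(0),rect(ct,.0075,c))
E
python3 ti.py w16
```

```text
[0.48824385 0.13970903 0.138137  ] [-3.14083478e+00 -1.29501524e-03  2.75924150e+00] 0.055510684408865585 0.0
[318 228]
[292. 182.] [344. 275.] (array([488.2, 140.2,  75.2,  40.3]), 'long axis deg', -22.0)
[292. 182.] [344. 274.] (array([487.8, 140.4,  74.4,  40. ]), 'long axis deg', -22.2)
```

Tile is at (488,140.3) mm, 75×40, -22°, directly under the tool. Descending and feeling for the table.

Request:
{"fn": "servo_tool", "kwargs": {
  "series": [
    [[0,0.02,1.5,0,0,0,0.56],[0,0.02,3,0,0,0,0.56],[0,0.02,4.5,0,0,0,0.56],[0,0.02,5.2,0,0,0,0.56],[0,0.02,5.2,0,0,0,0.56],[0,0.02,5.28,0,0,0,0.56],[0,0.02,5.36,0,0,0,0.56],[0,0.02,5.4,0,0,0,0.56],[0,0.02,5.4,0,0,0,0.56]]
  ]
}}

```text
time: 24.48
eef_pos: [0.4907, 0.1404, 0.0057]
ee_rot: [3.14, 0.003, 2.761]
force: [0.1, -0.4, -1.3]
opening: 0.0477
gripper_force: 0.0
```

Request:
{"fn": "servo_tool", "kwargs": {
  "series": [
    [[0,0,0.03,0,0,0,0.56],[0,0,0.06,0,0,0,0.56],[0,0,0.06,0,0,0,0.56]]
  ]
}}

```text
time: 24.73
eef_pos: [0.4894, 0.1402, 0.003]
ee_rot: [3.141, 0.001, 2.761]
force: [-0.7, -0.1, 0.8]
opening: 0.0478
gripper_force: 0.0
```

Request:
{"fn": "servo_tool", "kwargs": {
  "series": [
    [[0,0,0.04,0,0,0,0.56],[0,0,0.08,0,0,0,0.56],[0,0,0.08,0,0,0,0.56]]
  ]
}}

```text
time: 24.98
eef_pos: [0.4887, 0.1401, 0.0002]
ee_rot: [-3.141, -0.0, 2.761]
force: [-0.4, 0.1, 0.5]
opening: 0.0478
gripper_force: 0.0
```

Request:
{"fn": "servo_tool", "kwargs": {
  "series": [
    [[0,0,0.04,0,0,0,0.56],[0,0,0.04,0,0,0,0.56]]
  ]
}}

```text
time: 25.15
eef_pos: [0.4888, 0.1401, -0.0008]
ee_rot: [-3.141, -0.0, 2.761]
force: [-0.7, 0.3, -0.3]
opening: 0.0476
gripper_force: 0.0
```

Request:
{"fn": "servo_tool", "kwargs": {
  "series": [
    [[0,0,0,0,0,0,0.35],[0,0,0,0,0,0,0.35],[0,0,0,0,0,0,0.35],[0,0,0,0,0,0,0.35]]
  ],
  "grip_force": 25
}}

```text
time: 25.48
eef_pos: [0.4891, 0.1402, -0.0005]
ee_rot: [3.141, 0.0, 2.761]
force: [-0.1, -0.2, 0.5]
opening: 0.0391
gripper_force: 25.6
```

Gripped at 39 mm. Lifting and going towards the test tray.

Request:
{"fn": "servo_tool", "kwargs": {
  "series": [
    [[0,0,-0.8,0,0,0,0.35],[0,0,-2,0,0,0,0.35],[0,0,-3.5,0,0,0,0.35],[0,0,-5.2,0,0,0,0.35],[0,0,-5.2,0,0,0,0.35]]
  ]
}}

```text
time: 25.9
eef_pos: [0.4953, 0.1412, 0.1382]
ee_rot: [3.134, 0.014, 2.761]
force: [1.9, 1.0, 0.8]
opening: 0.0393
gripper_force: 25.6
```

Run:
```python
from h import *
s=ctrl.state();print(s['eef_pos'],s['opening'],s['gripper_force'],s['force'])
plan((.55,.235,.13),85.6)
```

```text
[0.49531253 0.1411622  0.13815202] 0.039285861734395376 25.566257536411285 [1.89021024 1.01324681 0.77071924]
shift [-0.631  4.295  0.369] mm 0.109 turn [ 0.9   0.4  72.59] -> yaw 85.6
```

Request:
{"fn": "servo_tool", "kwargs": {
  "series": [
    [[-0.85,4.4,0,0,0,72.6,0.35],[-0.85,4.4,0,0,0,72.6,0.35],[-0.85,4.4,0,0,0,72.6,0.35],[-0.85,4.4,0,0,0,72.6,0.35],[-0.85,4.4,0,0,0,72.6,0.35],[-0.85,4.4,0,0,0,72.6,0.35],[-0.85,4.4,0,0,0,72.6,0.35],[-0.85,4.4,0,0,0,72.6,0.35],[-0.85,4.4,0,0,0,72.6,0.35],[-0.85,4.4,0,0,0,72.6,0.35]]
  ]
}}

```text
time: 26.73
eef_pos: [0.5493, 0.2343, 0.1288]
ee_rot: [-3.141, 0.0, 1.505]
force: [-0.5, 0.2, -1.0]
opening: 0.039
gripper_force: 25.6
```

Request:
{"fn": "servo_tool", "kwargs": {
  "series": [
    [[0,0,0,0,0,1,0.35],[0,0,0,0,0,1,0.35],[0,0,0,0,0,1,0.35],[0,0,0,0,0,1,0.35]]
  ]
}}

```text
time: 27.07
eef_pos: [0.5495, 0.2343, 0.1293]
ee_rot: [-3.141, 0.0, 1.495]
force: [0.3, -0.1, -0.3]
opening: 0.0388
gripper_force: 25.6
```

```bash
cat > tp.py <<'E'
from h import *
import sys
s=ctrl.state();print(s['eef_pos'],s['ee_rot'],s['opening'],s['gripper_force'])
im,c=snap('wrist',sys.argv[1]); b,g,r=[im[...,i].astype(int) for i in range(3)]; v=im.max(2)
p=proj((.5564,.3224,.0075),c)[0].astype(int); print("pad px",p)
ct=blob(im,v<72,tuple(p),80); print(ct.min(0),ct.max(0),rect(ct,.0075,c))
t=s['eef_pos']; q=proj(t+[0,.02,.007],c)[0].astype(int); print(q)
ct=blob(im,r-b>26,tuple(q),110); print("tile",ct.min(0),ct.max(0))
h=ct[np.lexsort((ct[:,0],ct[:,1]))]
# far end edge of the tile: corner estimates
rr=cv2.boxPoints(cv2.minAreaRect(ct)); print(rr.round(1).tolist())
for row in range(int(ct[:,1].min()),int(ct[:,1].max()),12):
    k=ct[np.abs(ct[:,1]-row)<1][:,0]; print(row,k.min(),k.max())
z=t[2]+.0075
top=ct[ct[:,1]<ct[:,1].min()+3]; print("end edge",ray([(top[:,0].min(),ct[:,1].min()),(top[:,0].max(),ct[:,1].min())],z,c).round(4))
E
python3 tp.py w17
```

```text
[0.54953597 0.23432563 0.12928554] [-3.14141793e+00  3.62030452e-05  1.49548782e+00] 0.03880174504928164 25.632921159267426
pad px [319 109]
[287.  47.] [353. 168.] (array([556.7, 322.2,  79.6,  44.7]), 'long axis deg', 85.5)
[315 262]
tile [267. 217.] [369. 371.]
[[267.0, 217.0], [369.0, 217.0], [369.0, 371.0], [267.0, 371.0]]
217 282.0 347.0
229 268.0 368.0
241 267.0 369.0
253 268.0 368.0
265 268.0 368.0
277 269.0 367.0
289 270.0 365.0
301 272.0 364.0
313 272.0 364.0
325 272.0 363.0
337 271.0 365.0
349 272.0 364.0
361 272.0 364.0
end edge [[0.5349 0.2743 0.1368]
 [0.5684 0.2718 0.1368]]
```

Tile is held straight. Pad centre is (556.7,322.2) mm at 85.5°, and tile centre about (549.6,235.7). Shift is tool x +3.47, y +0.01.

Request:
{"fn": "servo_tool", "kwargs": {
  "series": [
    [[3.47,0,0,0,0,0,0.35],[3.47,0,0,0,0,0,0.35],[3.47,0,1,0,0,0,0.35],[3.47,0,2.5,0,0,0,0.35],[3.47,0,3.8,0,0,0,0.35],[3.47,0,4.4,0,0,0,0.35],[3.47,0,4.6,0,0,0,0.35],[3.47,0,4.6,0,0,0,0.35],[3.47,0,4.6,0,0,0,0.35],[3.47,0,4.6,0,0,0,0.35]]
  ]
}}

```text
time: 27.95
eef_pos: [0.5586, 0.3216, 0.0172]
ee_rot: [3.137, -0.002, 1.494]
force: [-0.3, 0.5, -0.2]
opening: 0.0393
gripper_force: 25.6
```

Run:
```python
from h import *
s=ctrl.state();print(s['eef_pos'],s['ee_rot'],s['force'])
im,c=snap('wrist','w18'); v=im.max(2).astype(int); b,r=im[...,0].astype(int),im[...,2].astype(int)
ce=np.array([.5566,.3223]);u=np.array([.0767,.997]);w=np.array([.997,-.0767])
for off in (-.01,0,.01):
    q=proj([np.r_[ce+u*d+w*off,.0075] for d in np.arange(.028,.050,.001)],c)
    print([(int(v[int(round(y)),int(round(x))]),int((r-b)[int(round(y)),int(round(x))])) for x,y in q])
```

```text
[0.55862008 0.32164665 0.01722323] [ 3.13720201e+00 -2.36585265e-03  1.49357202e+00] [-0.29221633  0.46478573 -0.19231807]
[(247, 10), (247, 10), (247, 10), (242, 24), (238, 55), (226, 63), (158, 45), (55, 7), (46, 2), (47, 1), (46, 0), (50, 3), (59, 3), (101, 1), (157, 2), (157, 3), (156, 3), (157, 3), (155, 2), (157, 3), (157, 3), (157, 3)]
[(247, 10), (247, 11), (247, 11), (243, 24), (240, 52), (229, 63), (133, 36), (55, 6), (46, 1), (45, 0), (45, 1), (47, 3), (56, 2), (113, 2), (157, 3), (158, 3), (158, 3), (158, 5), (158, 4), (156, 4), (159, 5), (158, 4)]
[(246, 13), (247, 11), (247, 10), (243, 22), (240, 52), (231, 63), (133, 36), (68, 7), (59, 2), (60, 3), (60, 2), (61, 3), (59, 3), (94, 1), (158, 4), (159, 4), (158, 5), (158, 5), (159, 5), (158, 4), (158, 5), (158, 4)]
```

Request:
{"fn": "servo_tool", "kwargs": {
  "series": [
    [[0.04,0,0.15,0,0,0,0.35],[0.04,0,0.25,0,0,0,0.35],[0.04,0,0.25,0,0,0,0.35],[0.04,0,0.25,0,0,0,0.35],[0.04,0,0.25,0,0,0,0.35]]
  ]
}}

```text
time: 28.42
eef_pos: [0.5563, 0.3218, 0.0082]
ee_rot: [-3.141, 0.0, 1.494]
force: [0.2, 0.2, -1.0]
opening: 0.039
gripper_force: 25.6
```

```bash
cat > chk.py <<'E'
from h import *
import sys
s=ctrl.state();print(s['eef_pos'],s['ee_rot'],s['force'],s['opening'])
im,c=snap('wrist',sys.argv[1]); v=im.max(2).astype(int); b,r=im[...,0].astype(int),im[...,2].astype(int)
ce=np.array([.5566,.3223]);u=np.array([.0767,.997]);w=np.array([.997,-.0767])
q=proj([np.r_[ce+u*d,.0075] for d in np.arange(.028,.046,.001)],c)
print([int(v[int(round(y)),int(round(x))]) for x,y in q])
for d in (.025,.030):
    q=proj([np.r_[ce+u*d+w*e,.0075] for e in np.arange(-.030,.031,.001)],c)
    print([int(v[int(round(y)),int(round(x))]) for x,y in q])
E
python3 chk.py w19
```

```text
[0.55627269 0.32183504 0.00818101] [-3.14149537e+00  4.77690851e-05  1.49384737e+00] [ 0.1741619   0.18996257 -0.98818364] 0.03901372284076965
[247, 245, 244, 246, 245, 237, 240, 229, 133, 54, 59, 59, 57, 148, 159, 157, 157, 158]
[105, 105, 105, 105, 106, 105, 106, 94, 101, 245, 245, 245, 245, 246, 246, 246, 246, 246, 247, 247, 247, 247, 247, 247, 247, 247, 247, 247, 247, 247, 246, 246, 245, 246, 247, 247, 246, 246, 247, 247, 247, 247, 247, 247, 247, 247, 247, 247, 236, 248, 194, 56, 56, 77, 156, 157, 157, 157, 157, 156, 157]
[105, 106, 105, 104, 106, 106, 105, 84, 142, 210, 246, 246, 246, 246, 246, 247, 247, 247, 247, 247, 247, 247, 247, 247, 246, 246, 247, 247, 247, 246, 244, 245, 246, 246, 246, 247, 246, 246, 247, 247, 247, 247, 247, 247, 247, 246, 244, 246, 247, 246, 150, 54, 61, 87, 150, 156, 158, 158, 159, 158, 158]
```

Request:
{"fn": "servo_tool", "kwargs": {
  "series": [
    [[0.04,0.02,0,0,0,0,0.35],[0.04,0.02,0.03,0,0,0,0.35],[0.04,0.02,0.06,0,0,0,0.35],[0.04,0.02,0.06,0,0,0,0.35]]
  ]
}}

```text
time: 28.8
eef_pos: [0.5572, 0.323, 0.007]
ee_rot: [3.141, -0.0, 1.494]
force: [0.6, -0.0, 1.3]
opening: 0.0395
gripper_force: 25.8
```

Request:
{"fn": "servo_tool", "kwargs": {
  "series": [
    [[0,0,0.03,0,0,0,0.35],[0,0,0.03,0,0,0,0.35]]
  ]
}}

```text
time: 28.97
eef_pos: [0.5572, 0.323, 0.007]
ee_rot: [3.142, -0.0, 1.494]
force: [-1.5, -1.3, 4.5]
opening: 0.0387
gripper_force: 26.2
```

Contact. Releasing, rising, and checking.

Request:
{"fn": "servo_tool", "kwargs": {
  "series": [
    [[0,0,-0.02,0,0,0,0.35],[0,0,-0.02,0,0,0,0.5],[0,0,-0.02,0,0,0,0.56],[0,0,-0.02,0,0,0,0.56],[0,0,-1,0,0,0,0.56],[0,0,-2.5,0,0,0,0.56],[0,0,-4,0,0,0,0.56],[-3,0,-7,0,0,0,0.56],[-3,0,-7,0,0,0,0.56],[-3,0,-7,0,0,0,0.56]]
  ]
}}

```text
time: 29.8
eef_pos: [0.5528, 0.2466, 0.1851]
ee_rot: [3.136, -0.001, 1.494]
force: [0.0, 0.6, 0.2]
opening: 0.0474
gripper_force: 0.0
```

Request:
{"fn": "servo_tool", "kwargs": {
  "series": [
    [[0,0,0,0,0,0,0.56],[0,0,0,0,0,0,0.56],[0,0,0,0,0,0,0.56],[0,0,0,0,0,0,0.56]]
  ]
}}

```text
time: 30.13
eef_pos: [0.5498, 0.2485, 0.1785]
ee_rot: [-3.138, 0.001, 1.495]
force: [0.5, 0.4, -0.8]
opening: 0.0476
gripper_force: 0.0
```

Run:
```python
from h import *
s=ctrl.state();print(s['eef_pos'],s['force'],s['opening'])
im,c=snap('wrist','w20'); v=im.max(2); b,g,r=[im[...,i].astype(int) for i in range(3)]
p=proj((.5566,.3223,.015),c)[0].astype(int)
tm=(v>170)&(abs(g-b)>=0)
tray=(v<72)
ct=blob(im,tm,tuple(p),70); print("tile",rect(ct,.015,c))
ct=blob(im,tm|tray,tuple(p),70); print("tile+pad",rect(ct,.0075,c))
p=proj((.4615,.33,.0325),c)[0].astype(int); print(p)
ct=blob(im,r-b>45,tuple(p),50); print("weight z25",circ(ct,.0325,c))
p=proj((.4615,.33,.0075),c)[0].astype(int)
ct=blob(im,(v<72)|(r-b>45),tuple(p),50); print("pad+w",circ(ct,.0075,c))
# overview from the top camera
im,c=snap('top','top1'); b,g,r=[im[...,i].astype(int) for i in range(3)]
p=proj((.598,.13,.02),c)[0].astype(int); ct=blob(im,r-b>55,tuple(p),15); print("small w",ct.mean(0),"was ~(255,193)")
i0=cv2.imread('pics/top0.png').astype(int); b0,r0=i0[...,0],i0[...,2]; print(blob(i0,r0-b0>55,tuple(p),15).mean(0))
g2=cv2.cvtColor(im,cv2.COLOR_BGR2GRAY)
cv2.imwrite('pics/t1.png',im)
```

```text
[0.54977961 0.24848671 0.17852768] [ 0.54494812  0.40235827 -0.76728128] 0.04756892204023587
tile (array([556.5, 323.2,  73. ,  39.5]), 'long axis deg', 85.6)
tile+pad (array([556.3, 322.4,  79.7,  45.4]), 'long axis deg', 85.5)
[198 131]
weight z25 ('encl', array([464.7, 327.5,  15.4]), 'ell', array([464.5, 327.6]), array([26.3, 30.9]))
pad+w ('encl', array([460.7, 329.5,  20.6]), 'ell', array([461.1, 329.9]), array([38.2, 40.8]))
small w [255.     192.4375] was ~(255,193)
[254.61111 192.94444]
```

```bash
python3 -c "
from cell import ctrl
print(ctrl.sign_off())"
```

```text
the job is handed in; nothing more can be done
None
```

Both kits are made up and the job was handed in at about 30 s of the 131 s allowed; the small weight stayed put, and in the last measurements everything sat within about 3 mm of its target.

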